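# Hold the lamp-bay cover of a spectrophotometer closed for a light-leak check

### The job

A lamp has just been changed in the spectrophotometer and its lamp bay must be closed for a light-leak check. Turn the wing-headed quarter-turn fastener beside the open bay until its wing lines up with the two index marks on the frame; then pick the loose cover panel off the bench by its handle, lower it over the wing and the locating pin, and press it down until it lies flush on the seal all round and keeps the interlock plunger pushed in. Finish while still holding the panel pressed firmly against the frame (do not let go), and leave the other things on the bench and on the instrument where they are.

Things in the scene. Friction and masses are not known exactly. Their poses are not given: they have to be found in the camera images.
- seat (a point): Centre of the lamp bay (opening 64 (x) x 100 (y) mm) in the plane of the top of its black seal (84 x 124 mm outside), where the panel's underside lies when fitted. It is 3 mm above the aluminium frame plate (130 x 210 mm) and 7 mm above the instrument's deck. z up; y runs along the frame from the fastener (y = -76 mm) to the fixed locating pin (y = +76 mm). It does not move.
- stud_wing (a point): Centre of the fastener's steel wing: an upright bar 36 mm long (its x axis), 10 thick (y), 20 tall (z), on a thin neck; centre 24 mm, top 34 mm above the frame plate. Turns about its vertical axis, stiff enough (0.05 N m) to stay where left. Right when it points along the seat's x axis, either way round, over the two short dark marks on the frame; at the start 0.85 to 1.57 rad off that.
- stud (a joint): Angle of the fastener in rad, growing anticlockwise seen from above; 0 when the wing lies along the seat's y axis (crosswise to the marks), +1.571 or -1.571 when it is in line with the marks. Stops at +1.75 and -1.75; no stop or click at the marks.
- interlock (a joint): Travel (m) of the steel interlock plunger, a sprung pin 10 mm thick in the middle of the bay. 0 = out, 5 mm above the seal; 0.005 = pushed level with the seal by the panel. Its spring gives 6 N at the start and 9 N when level, more than the panel's weight, so the panel stays down only while it is pressed.
- panel_handle (a point): Centre of the grip bar of the loose cover panel, 36 mm above the panel's underside and 32 above its top face. Black bow handle in the panel's middle: bar 100 mm long (along y), 12 thick (x), 10 tall, 27 mm free under it. Axes are the panel's; when the panel is fitted they agree with the seat's axes and this point is 36 mm above the seat's point.
- panel: The loose cover panel, flat on the bench at the start, handle up: white painted plate 120 (x) x 190 (y) x 4 mm, 0.28 to 0.42 kg. In it a slot 44 (x) x 18 (y) mm at y = -76 mm, for the wing, and a round hole 18 mm in diameter at y = +76 mm, for the pin. Origin at the centre of its underside.
- instrument: Spectrophotometer: white housing 400 (x) x 580 (y) mm, deck 160 mm above the bench, lamp bay in its right half, a black lid (to 350 mm high) standing open at its left end. Carries frame plate, seal and locating pin (steel, 12 mm thick, round tip 24 mm above the frame plate). Origin on the bench under its middle, z up; seat's centre at x -30, y -130, z 167 mm. Fixed.
- plunger_top (a point): Top of the interlock plunger, in the middle of the bay, 5 mm above the seal when out.
- rack: Bystander: white cuvette rack 50 x 120 x 55 mm with cuvettes, on the bench; origin under its centre.
- bottle: Bystander: white bottle, 64 mm across, 150 mm tall; origin under its centre.
- beaker: Bystander: glass beaker, 72 mm across, 90 mm tall; origin under its centre.
- screwdriver: Bystander: screwdriver about 180 mm long, lying on the bench; x along it.
- lamp_tray: Bystander: steel tray 80 x 120 x 22 mm with the old lamp in it (41 mm tall in all); origin under its centre.
- dish: Bystander: small steel screw dish, 68 mm across, 16 mm tall, standing on the instrument's deck in front and to the left of the bay; origin under its centre.

How it is judged:
By the outcome, as a careful person would: the job done as asked, in the order asked, and still so for the second after the job is handed in, while the arm keeps its last pose, push and grip.
It also fails if it takes over 53 s, if anything falls off the work surface, if the arm or the gripper's body presses on something with over 40 N, if the wrist force passes 120 N, or if a joint passes its speed limit or range.

### The arm

A 7-joint arm with a two-finger parallel gripper is mounted at the origin on the work surface. World frame = base frame: x ahead of the robot, y to its left, z up, the work surface at z = 0. Lengths are in m, angles in rad, forces in N, time in s.
With the tool pointing down it reaches from about 0.425 to 0.925 m from the base axis. Payload 6.8 kg.
Tool frame: the origin (TCP) lies at the very end of the fingers, on their centre line; the grasp point (between the pads) lies 19 mm behind it; z points along the fingers, x is the direction in which the jaws open and shut, and the axes are right-handed (so a half turn about z gives the same grasp; the last joint's range is limited). The gripper opens to 85 mm and grips with 20 to 120 N. Pads are 22 mm wide; open, the fingers measure 114 mm over their backs; the gripper's body (76 mm by 85 mm) begins 54 mm behind the grasp point. The pads swing forward as they close: fully open they stand 13 mm farther back than shut.
Start: joints at [1.157, 0.477, 0.022, 1.555, -0.011, 1.109, -0.083], TCP at [0.203, -0.644, 0.231] pointing down, gripper open.
Joint ranges: [-2.96, 2.96], [-0.34, 2.1], [-1.41, 1.46], [0.24, 2.44], [-1.37, 4.51], [0.17, 1.92], [-2.96, 2.96]. Speed limits (rad/s): [2.39, 2.39, 3.14, 3.14, 3.14, 3.14, 3.14].

### API

Orientations are given as a rotation vector (axis times angle).
In Python, from bench import * gives the robot as it stands.
- The arm moves only by the tool servo_tool, never from a script. Its argument "increments" is one flat list of numbers, 7 for each row, row after row: the shift along the tool's x, y, z in mm, then the turn, a rotation vector about the tool's x, y, z in rad, then the finger opening in mm, from 0 to 85.4. In form: [tx, ty, tz, wx, wy, wz, fingers, tx, ty, tz, wx, wy, wz, fingers, ...]. A call has exactly 8 rows; each row shifts and turns the commanded pose from where the row before left it, along the tool's axes as they then stand; what a row does not reach is not made up. A row lasts 1/8 s, in which the tool goes at most 62.5 mm and 10.7 degrees, less where a joint would pass 70% of its speed; a pose out of reach is approached as far as the arm can. A call is refused whole if a number of a shift passes 62.5 or a number of a turn 0.188, either way. A call with a gripper value outside its range is refused whole. The fingers move at their own pace and stop on an object; "squeeze" is the grip in N (left out, the last holds). Time passes only in rows, so rows that do not move let the fingers close, or fill a call up. It gives the time, the measured TCP pose, the force and the opening at its end, in the units of the state.
- get_obs(): the state, without advancing time (a new reading comes with each control period).
- grab_frame(name): name is "side" or "top"; returns (picture, depth): 400x640x3 uint8, red, green, blue; 400x640 float32, m along the optical axis (not along the pixel's ray), 0 where there is no reading.
- calibration(name): a dict with "fx", "fy", "cx", "cy" (pixels), "eye" and "orientation" of the camera in the world. Camera axes: x right, y up, looking along -z (the intrinsics and any distortion apply to the point x, -y, -z); pixel columns grow to the right and rows downward; lengths in m; the calibration is good to about 2 mm. A picture is of the moment at which its call begins. calibration takes no time and is no camera call.
- hand_in(): hands the job in, once; it reports no verdict.
The state is a dict: "clock": time; "joints": joint angles; "qvel": joint speeds; "tau": joint torques, N m; "tcp_pos": TCP position; "orientation": TCP orientation; "contact_force": force on the tool from outside, world axes, zero at the start; "moment": the same for the moment, N m; "grip_width": finger opening in m.
Only numpy, scipy, OpenCV 4.12 (cv2) and the standard library are available. Lean on these libraries where they do the work, as an engineer would, in place of code of your own. Each camera call takes 0.05 s, during which the arm holds its last target.

## Working session

There is one attempt and no reset: what is moved stays moved. The work goes in short steps, Python scripts to look and compute and a tool call to move; the robot and the scene stay as the last step left them, time stands still between calls to the robot, and variables do not carry over. Pictures are saved under pics/ and viewed, and the job is handed in when it is done.

Besides the shell and the picture viewer there is one more tool, called after ">>>" as name(argument=value, ...) on one line, values as JSON. servo_tool: Moves the arm, as the interface text tells. Its arguments: {"type":"object","properties":{"increments":{"type":"array","items":{"type":"number"}},"squeeze":{"type":"number"}},"required":["increments"]}

```bash
mkdir -p pics; ls; python3 - <<'E'
from bench import *
import cv2,numpy as np
s=get_obs()
for k,v in s.items(): print(k,np.round(v,4))
for n in ("side","top"):
    c=calibration(n);print(n,{k:np.round(v,4).tolist() if not isinstance(v,str) else v for k,v in c.items()})
    p,d=grab_frame(n)
    cv2.imwrite(f"pics/{n}0.png",p[:,:,::-1]); np.save(f"pics/{n}0d.npy",d)
    print((d==0).mean(),d.max())
E
```

```text
pics
clock 0.0
joints [ 1.1569  0.4778  0.0223  1.5565 -0.0115  1.1093 -0.0831]
qvel [-0.0002 -0.0016 -0.0015  0.0008  0.0005  0.0011 -0.0005]
tau [ 5.00000e-04 -5.96445e+01  1.60790e+00 -2.81199e+01  1.25000e-02
  9.40000e-03  0.00000e+00]
tcp_pos [ 0.203  -0.6431  0.2303]
orientation [-2.5331e+00  1.8566e+00  2.4000e-03]
contact_force [-0.0852 -0.122  -0.3102]
moment [0.0202 0.013  0.0078]
grip_width 0.0851
side {'fx': 388.5218, 'fy': 388.5218, 'cx': 327.6259, 'cy': 199.5283, 'eye': [-0.0822, 0.5026, 0.6399], 'orientation': [0.4824, -1.2114, -2.1224]}
0.00409765625 3.8622606
top {'fx': 470.52, 'fy': 470.52, 'cx': 315.6824, 'cy': 193.5598, 'eye': [0.2955, -0.1029, 1.3973], 'orientation': [0.0964, -0.1197, -1.5527]}
0.003953125 2.3421624
```

View pics/top0.png

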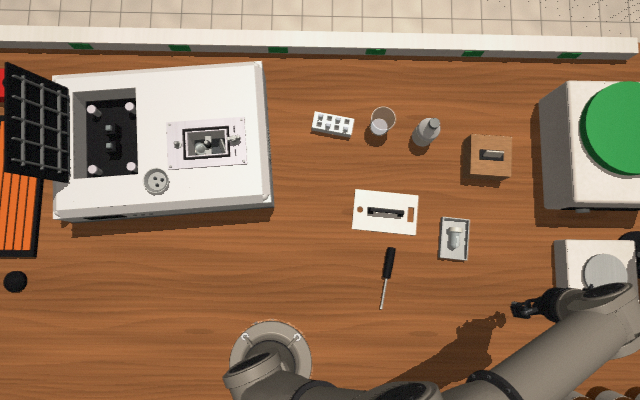

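View pics/side0.png

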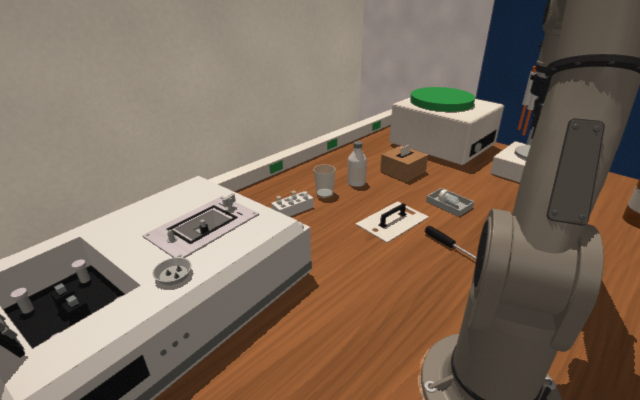

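The top view shows the instrument at left with its frame around (206,143). The white panel is at (385,212), slot on the right at (411,213) and hole on the left at (361,209). I'll zoom in on both.

```bash
cat > h.py <<'E'
from bench import *
import cv2,numpy as np
from scipy.spatial.transform import Rotation as R
def cam(n):
    c=calibration(n); return c, R.from_rotvec(c["orientation"]).as_matrix(), np.array(c["eye"])
def ray(n,u,v):
    c,M,e=cam(n); d=M@np.array([(u-c["cx"])/c["fx"],-(v-c["cy"])/c["fy"],-1.0]); return e,d
def onplane(n,u,v,z):
    e,d=ray(n,u,v); return e+d*(z-e[2])/d[2]
def depthpt(n,u,v,dep):
    e,d=ray(n,u,v); return e+d*dep
def proj(n,P):
    c,M,e=cam(n); q=M.T@(np.array(P)-e); return np.array([c["cx"]+c["fx"]*q[0]/-q[2], c["cy"]-c["fy"]*q[1]/-q[2]])
def tri(u1,u2):
    A=[];b=[]
    for n,u in (("top",u1),("side",u2)):
        e,d=ray(n,*u); d=d/np.linalg.norm(d); P=np.eye(3)-np.outer(d,d); A.append(P); b.append(P@e)
    X=np.linalg.solve(sum(A),sum(b)); return X,[np.linalg.norm(P@X-bb) for P,bb in zip(A,b)]
E
python3 - <<'E'
from h import *
print(calibration("top").keys())
t=cv2.imread("pics/top0.png");s=cv2.imread("pics/side0.png")
def z(im,x0,y0,w,h,k): return cv2.resize(im[y0:y0+h,x0:x0+w],None,fx=k,fy=k,interpolation=cv2.INTER_CUBIC)
cv2.imwrite("pics/z1.png",z(t,160,110,95,65,8))
cv2.imwrite("pics/z2.png",z(t,345,180,80,60,8))
cv2.imwrite("pics/z3.png",z(s,135,180,130,90,6))
d=np.load("pics/top0d.npy")
for u,v in [(385,195),(355,225),(150,150),(206,125),(237,144),(260,180),(230,163),(206,139),(411,190)]: print(u,v,depthpt("top",u,v,d[v,u]).round(4))
E
```

```text
dict_keys(['fx', 'fy', 'cx', 'cy', 'eye', 'orientation'])
385 195 [ 0.4879 -0.3299  0.0052]
355 225 [ 0.397  -0.2406  0.0014]
150 150 [0.5786 0.326  0.156 ]
206 125 [0.6491 0.1784 0.1607]
237 144 [0.5968 0.0922 0.1663]
260 180 [0.5012 0.0285 0.1606]
230 163 [0.5452 0.1093 0.1637]
206 139 [0.6152 0.1809 0.1418]
411 190 [ 0.5045 -0.4084  0.0039]
```

View pics/z1.png

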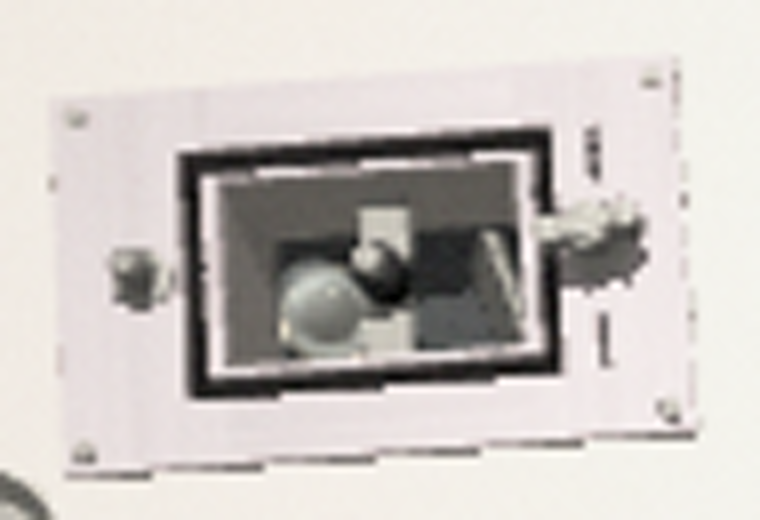

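View pics/z2.png

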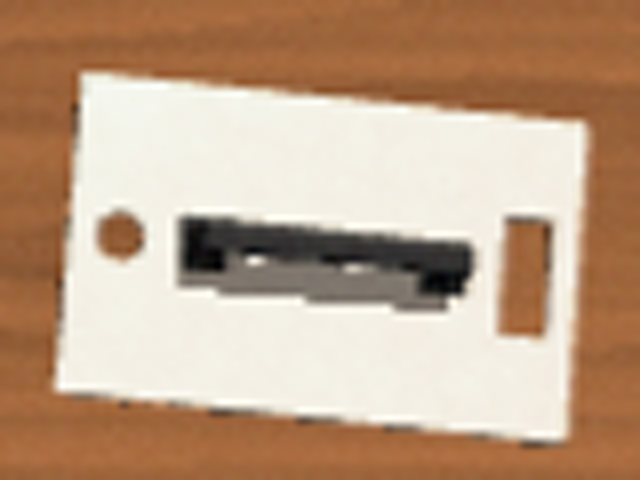

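View pics/z3.png

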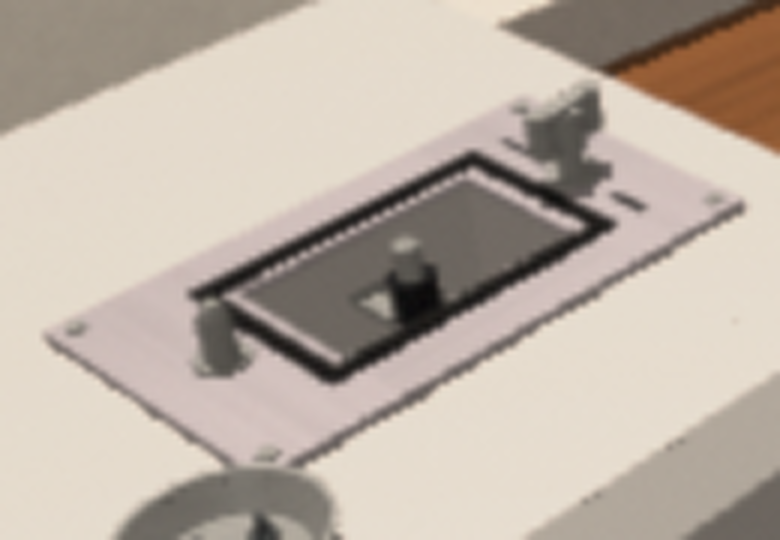

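```bash
cat > meas.py <<'E'
from h import *
def pts_plane(n,uv,z): return np.array([onplane(n,u,v,z)[:2] for u,v in uv])
def rect(P):
    (c,s,a)=cv2.minAreaRect((P*1000).astype(np.float32)); return np.round(c,1),np.round(s,1),round(a,2)
E
python3 - <<'E'
from meas import *
t=cv2.imread("pics/top0.png");d=np.load("pics/top0d.npy")
g=cv2.cvtColor(t,cv2.COLOR_BGR2GRAY); hsv=cv2.cvtColor(t,cv2.COLOR_BGR2HSV)
# panel: white
k=8
def up(im,x0,y0,w,h): return cv2.resize(im[y0:y0+h,x0:x0+w],None,fx=k,fy=k,interpolation=cv2.INTER_LINEAR)
def back(c,x0,y0): return (c.reshape(-1,2)+0.5)/k-0.5+[x0,y0]
x0,y0,w,h=345,180,80,62
m=(up(hsv[:,:,1],x0,y0,w,h)<85).astype(np.uint8)
cs,hi=cv2.findContours(m,cv2.RETR_CCOMP,cv2.CHAIN_APPROX_NONE)
for i,c in enumerate(cs):
    if cv2.contourArea(c)>600:
        P=pts_plane("top",back(c,x0,y0),0.004); print("panel",hi[0][i][3],cv2.contourArea(c),rect(P),P.mean(0).round(4))
# frame/seal
x0,y0,w,h=160,110,95,65
m=(up(g,x0,y0,w,h)<120).astype(np.uint8)
cs,hi=cv2.findContours(m,cv2.RETR_EXTERNAL,cv2.CHAIN_APPROX_NONE)
for c in cs:
    if cv2.contourArea(c)>200:
        P=pts_plane("top",back(c,x0,y0),0.167); print("dark",cv2.contourArea(c),rect(P),back(c,x0,y0).mean(0).round(1))
# corner picks of seal
Q=pts_plane("top",[((u)/8+159.5+.06,(v)/8+109.5+.06) for u,v in [(180,153),(550,128),(563,372),(193,397)]],0.167)
print("seal",rect(Q),Q.round(4))
# height points near stud/pin
for (a,b,c_,e) in [(225,244,128,150),(170,184,136,152),(198,214,134,152)]:
    L=[]
    for v in range(b and c_,e):
        for u in range(a,b):
            p=depthpt("top",u,v,d[v,u]); 
            if 0.172<p[2]<0.25: L.append(np.r_[u,v,p.round(4)])
    L=np.array(L); print(L if len(L) else None)
E
```

```text
panel -1 164995.5 (array([ 437.9, -329.3]), array([192.4, 122.3]), 85.01) [ 0.4379 -0.3291]
panel 0 5264.5 (array([ 431. , -404.9]), array([18.2, 44. ]), 84.66) [ 0.4308 -0.405 ]
panel 0 1600.0 (array([ 444.4, -254.2]), array([16.9, 16.4]), 0.13) [ 0.4444 -0.2537]
dark 714.5 (array([517.4, 286.3]), array([20. ,  6.4]), 58.98) [162.2 171.9]
dark 1157.5 (array([590.4, 252.9]), array([16.4, 11.3]), 3.1) [176.7 145.3]Traceback (most recent call last):
  File "<stdin>", line 20, in <module>
  File "meas.py", line 2, in pts_plane
    def pts_plane(n,uv,z): return np.array([onplane(n,u,v,z)[:2] for u,v in uv])
                                            ~~~~~~~^^^^^^^^^
  File "h.py", line 9, in onplane
    e,d=ray(n,u,v); return e+d*(z-e[2])/d[2]
        ~~~^^^^^^^
  File "h.py", line 7, in ray
    c,M,e=cam(n); d=M@np.array([(u-c["cx"])/c["fx"],-(v-c["cy"])/c["fy"],-1.0]); return e,d
          ~~~^^^
  File "h.py", line 5, in cam
    c=calibration(n); return c, R.from_rotvec(c["orientation"]).as_matrix(), np.array(c["eye"])
ValueError: time passes only in moves, steps and waits
```

```bash
python3 - <<'E'
from bench import *
import pickle,numpy as np
pickle.dump({n:{k:np.array(v) for k,v in calibration(n).items()} for n in("side","top")},open("cal.pkl","wb"))
E
sed -i 's/^from bench import \*/import pickle\nCAL=pickle.load(open("\.\/cal.pkl","rb"))/; s/c=calibration(n); return/c=CAL[n]; return/' h.py
cat > m1.py <<'E'
from meas import *
t=cv2.imread("pics/top0.png");d=np.load("pics/top0d.npy")
g=cv2.cvtColor(t,cv2.COLOR_BGR2GRAY); hsv=cv2.cvtColor(t,cv2.COLOR_BGR2HSV)
k=8
def up(im,x0,y0,w,h): return cv2.resize(im[y0:y0+h,x0:x0+w],None,fx=k,fy=k,interpolation=cv2.INTER_LINEAR)
def back(c,x0,y0): return (c.reshape(-1,2)+0.5)/k-0.5+[x0,y0]
x0,y0,w,h=160,110,95,65
m=(up(g,x0,y0,w,h)<120).astype(np.uint8)
cs,hi=cv2.findContours(m,cv2.RETR_EXTERNAL,cv2.CHAIN_APPROX_NONE)
for c in cs:
    if cv2.contourArea(c)>200:
        P=pts_plane("top",back(c,x0,y0),0.167); print("dark",cv2.contourArea(c),rect(P),back(c,x0,y0).mean(0).round(1))
Q=pts_plane("top",[((u)/8+159.5+.06,(v)/8+109.5+.06) for u,v in [(180,153),(550,128),(563,372),(193,397)]],0.167)
print("seal",rect(Q),Q.round(4))
for (a,b,c_,e) in [(225,244,128,150),(170,184,136,152),(198,214,134,152)]:
    L=[]
    for v in range(c_,e):
        for u in range(a,b):
            p=depthpt("top",u,v,d[v,u]); 
            if 0.172<p[2]<0.25: L.append(np.r_[u,v,(p*1000).round(0)])
    L=np.array(L); print(L.astype(int).tolist())
E
python3 m1.py
```

```text
dark 714.5 (array([517.4, 286.3]), array([20. ,  6.4]), 58.98) [162.2 171.9]
dark 1157.5 (array([590.4, 252.9]), array([16.4, 11.3]), 3.1) [176.7 145.3]
dark 42410.0 (array([599.5, 174.3]), array([62.5, 97.7]), 5.29) [206.  143.2]
dark 25152.5 (array([600.5, 160.9]), array([ 85.9, 153.4]), 5.44) [207.8 142.5]
seal (array([599.7, 175. ]), array([ 83.9, 123.9]), 5.08) [[0.6359 0.2404]
 [0.6469 0.1172]
 [0.5634 0.1096]
 [0.5527 0.2317]]
[[231, 135, 613, 104, 197], [232, 135, 614, 102, 195], [233, 135, 613, 99, 197], [234, 135, 614, 96, 195], [236, 135, 613, 90, 200], [237, 135, 614, 88, 196], [238, 135, 612, 85, 201], [230, 136, 611, 107, 193], [231, 136, 609, 103, 200], [232, 136, 610, 101, 198], [233, 136, 610, 98, 199], [234, 136, 610, 96, 199], [235, 136, 610, 93, 199], [236, 136, 609, 90, 201], [237, 136, 610, 88, 198], [238, 136, 611, 86, 195], [239, 136, 611, 83, 195], [226, 137, 607, 116, 200], [227, 137, 606, 113, 201], [228, 137, 607, 111, 199], [229, 137, 608, 109, 197], [230, 137, 608, 107, 194], [231, 137, 608, 104, 196], [232, 137, 609, 102, 194], [233, 137, 607, 98, 200],
[... 1247 characters left out ...]
233, 141, 600, 100, 185], [234, 141, 600, 98, 184], [235, 141, 602, 96, 177]]
[[175, 141, 598, 253, 184], [176, 141, 597, 249, 187], [174, 142, 594, 253, 189], [175, 142, 593, 250, 191], [176, 142, 594, 249, 187], [177, 142, 595, 247, 184], [174, 143, 592, 255, 183], [175, 143, 592, 252, 184], [176, 143, 591, 248, 190], [177, 143, 591, 246, 188], [178, 143, 592, 244, 184], [174, 144, 589, 254, 186], [175, 144, 589, 252, 185], [176, 144, 589, 248, 187], [177, 144, 590, 247, 183], [178, 144, 591, 246, 179], [175, 145, 588, 253, 181], [176, 145, 589, 251, 177], [177, 145, 588, 248, 180]]
[[204, 141, 601, 179, 174], [205, 141, 601, 175, 177], [207, 142, 599, 170, 175], [206, 143, 596, 173, 173]]
```

```bash
cat > plan.py <<'E'
import numpy as np
from scipy.spatial.transform import Rotation as R
from bench import get_obs
def Rdown(psi):
    x=np.array([np.cos(psi),np.sin(psi),0]); z=np.array([0,0,-1.]); return np.c_[x,np.cross(z,x),z]
def plan(tgt,psi_deg,n,fing,p0=None,R0=None):
    s=get_obs()
    p=np.array(s["tcp_pos"]) if p0 is None else p0; M=R.from_rotvec(s["orientation"]).as_matrix() if R0 is None else R0
    T=Rdown(np.radians(psi_deg))
    rv=R.from_matrix(M.T@T).as_rotvec()
    # choose half-turn-equivalent is up to caller
    step=R.from_rotvec(rv/n).as_matrix(); d=(np.array(tgt)-p)/n
    out=[];
    for i in range(n):
        l=M.T@d*1000; out.append(list(np.round(l,1))+list(np.round(rv/n,3))+[fing]); M=M@step
    print("dist",np.round(np.linalg.norm(d*n),3),"turn",np.round(rv,3))
    for i in range(0,n,8): print([float(v) for r in out[i:i+8] for v in r])
def st():
    s=get_obs();M=R.from_rotvec(s["orientation"]).as_matrix()
    print("t",round(float(s["clock"]),2),"tcp",np.round(np.array(s["tcp_pos"])*1000,1),"psi",np.degrees(np.arctan2(M[1,0],M[0,0])).round(2),"zax",M[:,2].round(3),"F",np.round(s["contact_force"],1),"M",np.round(s["moment"],2),"w",round(float(s["grip_width"])*1000,1),"j",np.round(s["joints"],2))
E
python3 - <<'E'
from meas import *
from plan import plan,st
st()
d=np.load("pics/top0d.npy")
L=np.array([depthpt("top",u,v,d[v,u]) for v in range(128,150) for u in range(224,246)])
L=L[(L[:,2]>0.191)&(L[:,2]<.21)]
P=[onplane("top",*proj("top",p),0.198)[:2] for p in L]
print(len(P),rect(np.array(P)),np.mean(P,0).round(4)); 
C=np.cov(np.array(P).T);w,V=np.linalg.eigh(C);print(np.sqrt(w*12),V[:,1],np.degrees(np.arctan2(V[1,1],V[0,1])))
for p in [(.5996,.1745,.172),(.5927,.2502,.188),(.6065,.0988,.198)]: print(proj("side",p).round(1),proj("top",p).round(1))
plan([.6066,.099,.29],18,16,60)
E
```

```text
t 0.1 tcp [ 203.  -643.2  230.4] psi -72.48 zax [-0.001  0.002 -1.   ] F [ 0.5 -0.2 -0.9] M [-0.01  0.01  0.03] w 85.2 j [ 1.16  0.48  0.02  1.56 -0.01  1.11 -0.08]
60 (array([606.2,  99.5]), array([13.4, 33.8]), 1.06) [0.6063 0.0997]
[0.01265152 0.03339926] [-0.20617372  0.97851541] 101.89821592500897
[203.2 220.1] [205.7 141.9]
[170.6 229.9] [175.3 142.4]
[229.2 196. ] [232.8 137.4]
dist 0.847 turn [-1.000e-03  1.000e-03 -1.579e+00]
[-36.6, -38.0, -3.7, -0.0, 0.0, -0.099, 60.0, -32.7, -41.4, -3.7, -0.0, 0.0, -0.099, 60.0, -28.5, -44.5, -3.7, -0.0, 0.0, -0.099, 60.0, -24.0, -47.1, -3.7, -0.0, 0.0, -0.099, 60.0, -19.2, -49.2, -3.7, -0.0, 0.0, -0.099, 60.0, -14.3, -50.8, -3.7, -0.0, 0.0, -0.099, 60.0, -9.2, -52.0, -3.7, -0.0, 0.0, -0.099, 60.0, -4.0, -52.6, -3.7, -0.0, 0.0, -0.099, 60.0]
[1.2, -52.8, -3.7, -0.0, 0.0, -0.099, 60.0, 6.4, -52.4, -3.7, -0.0, 0.0, -0.099, 60.0, 11.5, -51.5, -3.7, -0.0, 0.0, -0.099, 60.0, 16.5, -50.1, -3.7, -0.0, 0.0, -0.099, 60.0, 21.4, -48.3, -3.7, -0.0, 0.0, -0.099, 60.0, 26.1, -45.9, -3.7, -0.0, 0.0, -0.099, 60.0, 30.5, -43.1, -3.7, -0.0, 0.0, -0.099, 60.0, 34.6, -39.9, -3.7, -0.0, 0.0, -0.099, 60.0]
```

```bash
python3 - <<'E'
from meas import *
s=cv2.imread("pics/side0.png")
# zoom of the wing in the side view, gridded
c=cv2.resize(s[190:220,215:245],None,fx=16,fy=16,interpolation=cv2.INTER_CUBIC);cv2.imwrite("pics/z4.png",c)
t=cv2.imread("pics/top0.png")
c=cv2.resize(t[122:158,220:250],None,fx=16,fy=16,interpolation=cv2.INTER_CUBIC);cv2.imwrite("pics/z5.png",c)
E
```

```text
(no output)
```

View pics/z5.png

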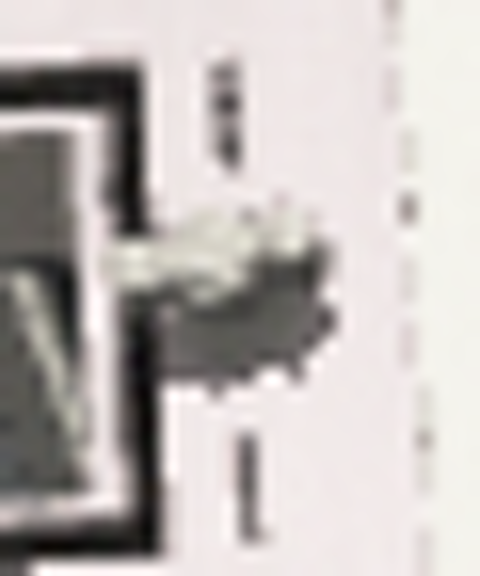

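View pics/z4.png

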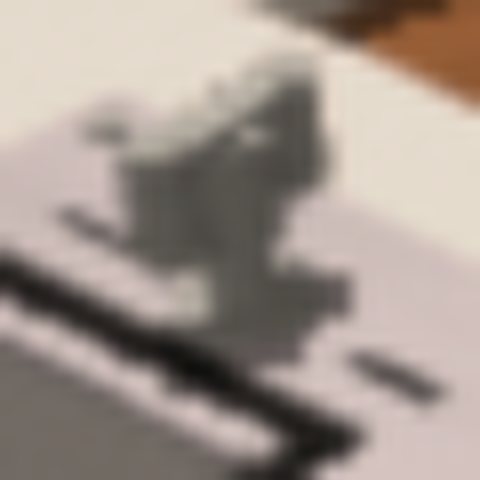

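The top zoom shows the wing lying almost along the seat's y axis, turned about +8°. Both views put it near (0.606, 0.099). I'll move above it.

>>> servo_tool(increments=[-36.6,-38,-4,0,0,-0.094,50,-32.7,-41.4,-4,0,0,-0.094,50,-28.5,-44.5,-4,0,0,-0.094,50,-24,-47.1,-4,0,0,-0.094,50,-19.2,-49.2,-4,0,0,-0.094,50,-14.3,-50.8,-4,0,0,-0.094,50,-9.2,-52,-4,0,0,-0.094,50,-4,-52.6,-4,0,0,-0.094,50])

```text
clock: 1.1
tcp_pos: [0.4114, -0.2744, 0.2633]
orientation: [3.04, -0.792, -0.0]
contact_force: [1.0, -0.2, -0.0]
grip_width: 0.05
```

```bash
python3 - <<'E'
from plan import *
st(); plan([.6064,.0992,.25],13.5,8,50)
E
```

```text
t 1.1 tcp [ 411.4 -274.4  263.3] psi -29.22 zax [-0. -0. -1.] F [ 1.  -0.2 -0. ] M [-0.01 -0.1  -0.02] w 50.0 j [ 0.75  0.17 -0.32  1.92  0.06  1.06 -0.11]
dist 0.422 turn [ 0.     0.    -0.746]
[-1.5, -52.7, 1.6, 0.0, 0.0, -0.093, 50.0, 3.4, -52.6, 1.6, 0.0, 0.0, -0.093, 50.0, 8.3, -52.0, 1.7, 0.0, 0.0, -0.093, 50.0, 13.1, -51.0, 1.7, 0.0, 0.0, -0.093, 50.0, 17.8, -49.6, 1.7, 0.0, 0.0, -0.093, 50.0, 22.3, -47.7, 1.7, 0.0, 0.0, -0.093, 50.0, 26.6, -45.4, 1.7, 0.0, 0.0, -0.093, 50.0, 30.8, -42.8, 1.7, 0.0, 0.0, -0.093, 50.0]
```

>>> servo_tool(increments=[-1.5,-52.7,1.6,0,0,-0.093,50,3.4,-52.6,1.6,0,0,-0.093,50,8.3,-52,1.7,0,0,-0.093,50,13.1,-51,1.7,0,0,-0.093,50,17.8,-49.6,1.7,0,0,-0.093,50,22.3,-47.7,1.7,0,0,-0.093,50,26.6,-45.4,1.7,0,0,-0.093,50,30.8,-42.8,1.7,0,0,-0.093,50])

```text
clock: 2.1
tcp_pos: [0.608, 0.098, 0.2495]
orientation: [3.12, 0.366, -0.001]
contact_force: [0.6, -0.4, 1.2]
grip_width: 0.0501
```

```bash
python3 - <<'E'
from plan import *
st(); plan([.6064,.0992,.174],13.5,8,50)
from h import *
from bench import grab_frame
for n,b in (("top",(180,90,110,80)),("side",(150,100,140,120))):
    p,d=grab_frame(n); x,y,w,h=b
    cv2.imwrite(f"pics/a_{n}.png",cv2.resize(p[y:y+h,x:x+w,::-1],None,fx=5,fy=5,interpolation=cv2.INTER_CUBIC))
E
```

```text
t 2.1 tcp [608.   98.  249.5] psi 13.38 zax [-0.001 -0.    -1.   ] F [ 0.6 -0.4  1.2] M [-0.01 -0.04 -0.02] w 50.1 j [ 0.2   0.43 -0.61  1.65  0.27  1.15 -0.25]
dist 0.075 turn [ 0.     0.001 -0.002]
[-0.2, -0.2, 9.4, 0.0, 0.0, -0.0, 50.0, -0.2, -0.2, 9.4, 0.0, 0.0, -0.0, 50.0, -0.2, -0.2, 9.4, 0.0, 0.0, -0.0, 50.0, -0.2, -0.2, 9.4, 0.0, 0.0, -0.0, 50.0, -0.2, -0.2, 9.4, 0.0, 0.0, -0.0, 50.0, -0.2, -0.2, 9.4, 0.0, 0.0, -0.0, 50.0, -0.2, -0.2, 9.4, 0.0, 0.0, -0.0, 50.0, -0.2, -0.2, 9.4, 0.0, 0.0, -0.0, 50.0]
```

View pics/a_side.png

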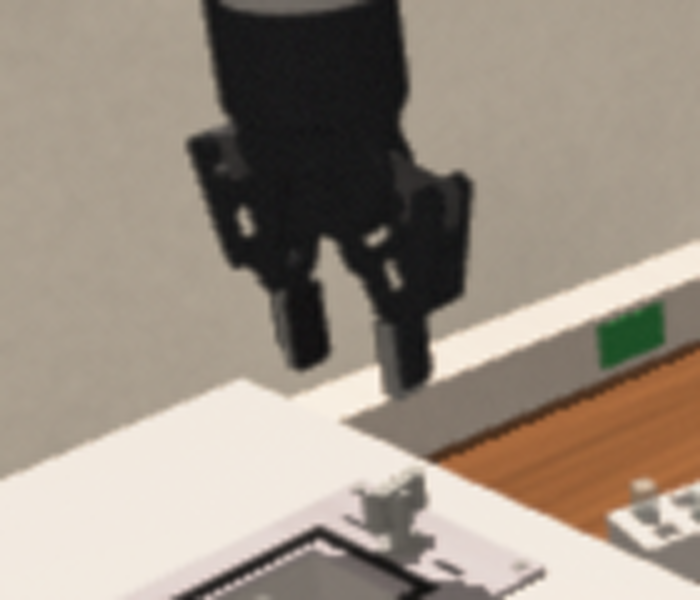

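View pics/a_top.png

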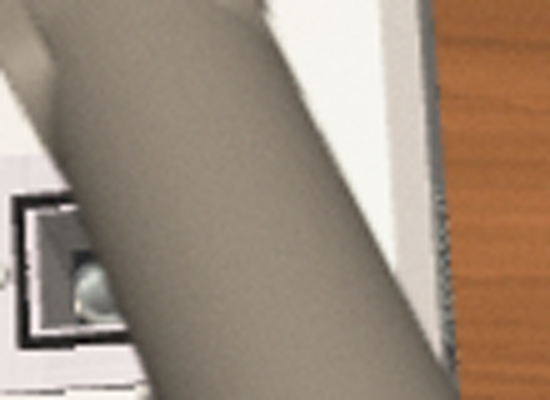

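```bash
python3 -c "
from h import *
print(proj('side',(.608,.098,.2495)),proj('side',(.608,.098,.2565)))"
```

```text
[226.03349047 175.43843597] [225.60614283 172.60205543]
```

```bash
python3 - <<'E'
from h import *
from bench import grab_frame
p,d=grab_frame("side"); np.save("pics/b_d.npy",d); cv2.imwrite("pics/b.png",p[:,:,::-1])
for a,b in ((204,217),(225,238)):
    L=[]
    for v in range(155,182):
        for u in range(a,b):
            if p[v,u].max()<110 and 0<d[v,u]<1.2: L.append(np.r_[u,v,depthpt("side",u,v,d[v,u])*1000])
    L=np.array(L); lo=L[L[:,4]<L[:,4].min()+15]; print(len(L),lo[:,2:].min(0).round(),lo[:,2:].max(0).round(),lo[:,2:].mean(0).round(1))
c=cv2.resize(p[145:195,195:250,::-1],None,fx=12,fy=12,interpolation=cv2.INTER_CUBIC);cv2.imwrite("pics/b2.png",c)
for P in [(.608,.098,.2565),(.6323,.1038,.256),(.5837,.0922,.256)]: print(((proj("side",P)-[195,145])*12+6).round())
E
```

```text
182 [629. 102. 253.] [643. 124. 268.] [633.8 114.2 260.5]
252 [569.  92. 252.] [581. 111. 267.] [575.5 103.1 260.8]
[373. 337.]
[272. 310.]
[478. 370.]
```

View pics/b2.png

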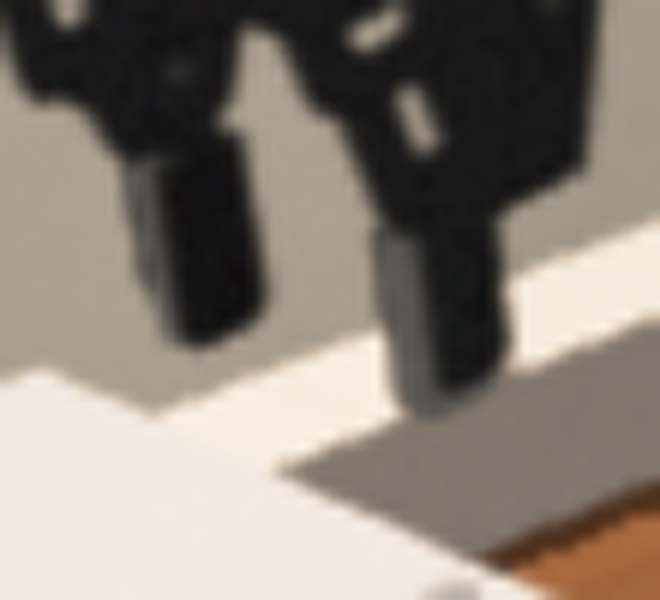

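```bash
python3 - <<'E'
from h import *
d=np.load("pics/side0d.npy")
def box(u0,u1,v0,v1,zlo,zhi,d):
    L=np.array([depthpt("side",u,v,d[v,u])*1000 for v in range(v0,v1) for u in range(u0,u1) if d[v,u]>0])
    L=L[(L[:,2]>zlo)&(L[:,2]<zhi)]; print(len(L),L.min(0).round(),L.max(0).round(),L.mean(0).round(1))
box(218,240,190,216,182,210,d)   # wing
box(164,178,224,246,172,210,d)   # pin
box(198,208,216,236,165,185,d)   # plunger
# seal outer corners in side zoom z3 (6x, origin 135,180)
for uv in [(190,293),(475,152),(617,222),(333,380)]:
    print(onplane("side",uv[0]/6+134.6,uv[1]/6+179.6,.167).round(4))
d=np.load("pics/b_d.npy")
box(200,219,150,175,250,275,d);box(220,240,150,182,250,275,d)
E
```

```text
108 [598.  85. 182.] [613. 120. 200.] [603.4 103.9 192.3]
52 [585. 247. 172.] [595. 259. 190.] [589.5 253.8 181.1]
38 [552. 173. 166.] [602. 206. 174.] [580.  187.3 169. ]
[0.6359 0.2422 0.167 ]
[0.6456 0.1195 0.167 ]
[0.5635 0.1112 0.167 ]
[0.5523 0.234  0.167 ]
86 [629. 101. 253.] [644. 125. 275.] [634.1 114.5 264.5]
82 [569.  90. 252.] [583. 111. 275.] [575.2 102.7 265.3]
```

```bash
python3 - <<'E'
from h import *
from plan import st
st()
t=cv2.imread("pics/top0.png"); cv2.imwrite("pics/z6.png",cv2.resize(t[280:340,490:590],None,fx=8,fy=8,interpolation=cv2.INTER_CUBIC))
d=np.load("pics/top0d.npy")
print((proj("top",(.203,-.643,.230))-[490,280])*8+4)
print((proj("top",(.203,-.643,.30))-[490,280])*8+4)
L=np.array([np.r_[u,v,depthpt("top",u,v,d[v,u])*1000] for v in range(285,335,2) for u in range(500,560,2) if d[v,u]>0])
L=L[(L[:,4]>150)&(L[:,4]<400)];print(len(L));print(L[:150].astype(int).tolist())
E
```

```text
t 2.25 tcp [607.4 100.4 249.2] psi 13.53 zax [-0.001  0.002 -1.   ] F [-0.7 -1.1  0.2] M [-0.07  0.05 -0.04] w 49.9 j [ 0.19  0.43 -0.61  1.65  0.27  1.14 -0.25]
[310.44016347 165.23393634]
[423.35086956 186.44499371]
193
[[556, 287, 242, -643, 363], [548, 289, 237, -625, 363], [550, 289, 238, -626, 369], [552, 289, 238, -627, 377], [554, 289, 239, -627, 384], [556, 289, 239, -626, 394], [558, 289, 240, -628, 399], [546, 291, 233, -621, 363], [548, 291, 234, -619, 374], [550, 291, 234, -621, 379], [552, 291, 235, -620, 389], [554, 291, 235, -619, 399], [544, 293, 229, -614, 367], [546, 293, 230, -614, 374], [548, 293, 230, -615, 383], [550, 293, 231, -613, 394], [552, 293, 231, -615, 399], [554, 293, 231, -619, 399], [542, 295, 224, -611, 364], [544, 295, 225, -610, 373], [546, 295, 226, -611, 381], [548, 295, 226, -611, 389], [550, 295, 227, -613, 395], [538, 297, 218, -617, 333], [540, 297, 218, -621, 334], [542, 297, 220, -609, 367], [544, 297, 221, -610, 374], [546, 297, 222, -610, 383], [548, 297, 222, -609, 392], [528, 299, 211, -609, 301], [530, 299, 211, -610, 308], [532, 299
[... 2622 characters left out ...]
 [548, 309, 198, -607, 394], [512, 311, 183, -573, 296], [514, 311, 183, -576, 300], [516, 311, 185, -574, 315], [518, 311, 186, -575, 323], [520, 311, 187, -575, 332], [522, 311, 188, -576, 341], [524, 311, 188, -579, 343], [526, 311, 189, -581, 349], [528, 311, 188, -588, 344], [530, 311, 188, -592, 345], [532, 311, 188, -596, 346], [534, 311, 188, -601, 344], [536, 311, 188, -606, 342], [538, 311, 189, -608, 349], [540, 311, 190, -607, 360], [542, 311, 191, -607, 368], [544, 311, 192, -606, 379], [546, 311, 193, -606, 388], [548, 311, 194, -606, 396], [512, 313, 178, -572, 297], [514, 313, 179, -576, 300], [516, 313, 179, -581, 298], [518, 313, 181, -575, 322], [520, 313, 181, -580, 321]]
```

View pics/z6.png

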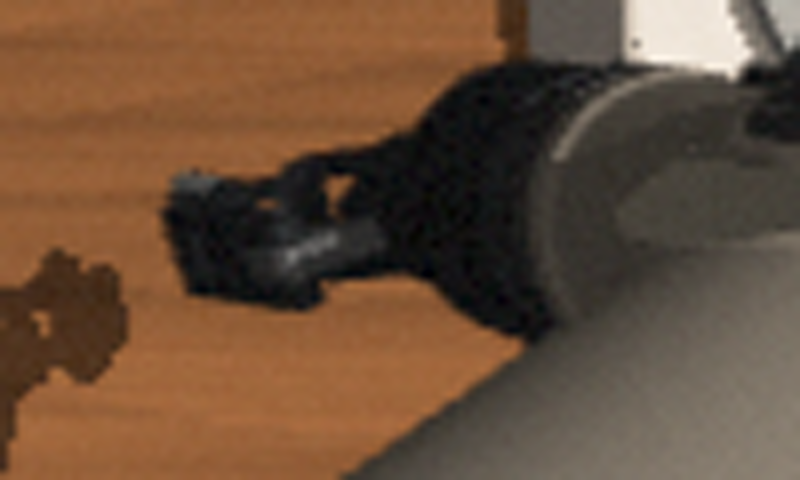

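```bash
python3 - <<'E'
from h import *
z=lambda P:((proj("side",P)-[195,145])*12+6).round()
for zt in (.2525,.2555): print(z((.6291,.117,zt)),z((.5669,.102,zt)))
# implied point when ray meets tip height
for uv in ((190,345),(438,415)):
    print(onplane("side",(uv[0]-6)/12+195,(uv[1]-6)/12+145,.2535).round(4))
E
```

```text
[223. 355.] [489. 435.]
[220. 341.] [487. 420.]
[0.6354 0.1198 0.2535]
[0.5784 0.1048 0.2535]
```

>>> servo_tool(increments=[-0.2,0.3,9.4,0,0,0,50,-0.2,0.3,9.4,0,0,0,50,-0.2,0.3,9.4,0,0,0,50,-0.2,0.3,9.4,0,0,0,50,-0.2,0.3,9.4,0,0,0,50,-0.2,0.3,9.4,0,0,0,50,-0.2,0.3,9.4,0,0,0,50,-0.2,0.3,9.0,0,0,0,50])

```text
clock: 3.25
tcp_pos: [0.6065, 0.0941, 0.1744]
orientation: [-3.121, -0.362, 0.0]
contact_force: [0.8, 0.7, 0.4]
grip_width: 0.0502
```

```bash
python3 - <<'E'
from plan import *
st()
from h import *
from bench import grab_frame
p,d=grab_frame("side"); cv2.imwrite("pics/c.png",cv2.resize(p[165:235,185:265,::-1],None,fx=9,fy=9,interpolation=cv2.INTER_CUBIC)); st()
E
```

```text
t 3.25 tcp [606.5  94.1 174.4] psi 13.24 zax [-0.  0. -1.] F [0.8 0.7 0.4] M [ 0.03 -0.05  0.06] w 50.2 j [ 0.18  0.5  -0.59  1.73  0.32  1.01 -0.29]
t 3.3 tcp [605.8  93.8 173.2] psi 13.24 zax [-0.002 -0.    -1.   ] F [-0.1  0.2 -1.7] M [-0.01  0.07 -0.02] w 50.0 j [ 0.18  0.5  -0.59  1.73  0.32  1.01 -0.29]
```

View pics/c.png

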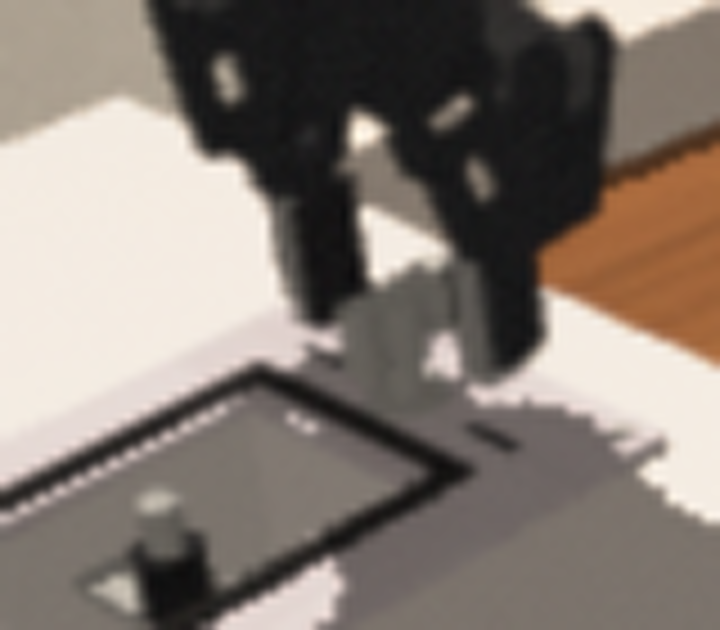

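>>> servo_tool(increments=[0.7,-3,0,0,0,0,30,0,0,0,0,0,0,20,0,0,0,0,0,0,8,0,0,0,0,0,0,4,0,0,0,0,0,0,0,0,0,0,0,0,0,0,0,0,0,0,0,0,0,0,0,0,0,0,0,0], squeeze=25)

```text
clock: 4.3
tcp_pos: [0.6069, 0.0975, 0.1756]
orientation: [-3.12, -0.362, -0.002]
contact_force: [0.2, 1.6, 4.3]
grip_width: 0.0095
```

```bash
python3 - <<'E'
from plan import *
st()
from h import *
from bench import grab_frame
p,d=grab_frame("side"); cv2.imwrite("pics/e.png",cv2.resize(p[165:235,185:265,::-1],None,fx=9,fy=9,interpolation=cv2.INTER_CUBIC)); st()
E
```

```text
t 4.3 tcp [606.9  97.5 175.6] psi 13.24 zax [ 0.001  0.    -1.   ] F [0.2 1.6 4.3] M [ 0.32  0.08 -0.05] w 9.5 j [ 0.18  0.5  -0.59  1.73  0.32  1.01 -0.3 ]
t 4.35 tcp [606.9  97.6 175.6] psi 13.25 zax [ 0.001  0.    -1.   ] F [0.1 1.9 5.3] M [ 0.32  0.08 -0.06] w 9.3 j [ 0.18  0.5  -0.59  1.73  0.32  1.01 -0.3 ]
```

View pics/e.png

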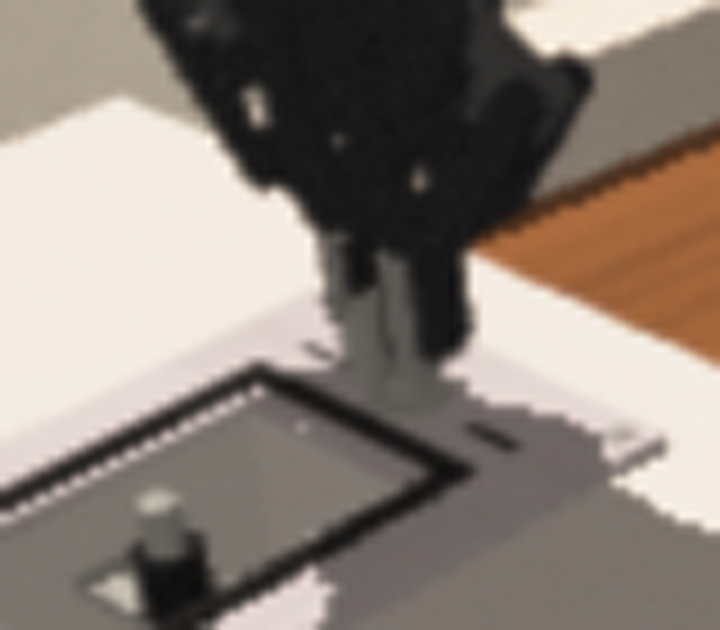

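>>> servo_tool(increments=[0,0,0,0,0,-0.05,0,0,0,0,0,0,-0.09,0,0,0,0,0,0,-0.1,0,0,0,0,0,0,-0.1,0,0,0,0,0,0,-0.1,0,0,0,0,0,0,-0.1,0,0,0,0,0,0,-0.1,0,0,0,0,0,0,-0.07,0], squeeze=40)

```text
clock: 5.35
tcp_pos: [0.6078, 0.0982, 0.1757]
orientation: [-2.798, -1.428, -0.006]
contact_force: [3.1, 4.5, 1.6]
grip_width: 0.0093
```

```bash
python3 - <<'E'
from plan import *
st()
E
```

```text
t 5.35 tcp [607.8  98.2 175.7] psi 54.08 zax [ 0.003  0.002 -1.   ] F [3.1 4.5 1.6] M [ 0.72 -0.67 -0.08] w 9.3 j [ 0.28  0.54 -0.75  1.72  0.42  1.04  0.34]
```

>>> servo_tool(increments=[0.4,0,0,0,0,-0.06,0,0.4,0,0,0,0,-0.1,0,0.3,0,0,0,0,-0.12,0,0.3,0,0,0,0,-0.12,0,0.2,0,0,0,0,-0.12,0,0.2,0,0,0,0,-0.11,0,0.2,0,0,0,0,-0.08,0,0,0,0,0,0,0,0])

```text
clock: 6.35
tcp_pos: [0.6082, 0.0994, 0.1757]
orientation: [2.129, 2.309, 0.003]
contact_force: [1.9, 1.8, 4.3]
grip_width: 0.0091
```

```bash
python3 - <<'E'
from plan import *
st();st()
E
```

```text
t 6.35 tcp [608.2  99.4 175.7] psi 94.64 zax [ 0.002  0.001 -1.   ] F [1.9 1.8 4.3] M [ 0.34 -0.32 -0.  ] w 9.1 j [ 0.38  0.6  -0.9   1.71  0.52  1.09  0.96]
t 6.35 tcp [608.2  99.4 175.7] psi 94.64 zax [ 0.002  0.001 -1.   ] F [1.9 1.8 4.3] M [ 0.34 -0.32 -0.  ] w 9.1 j [ 0.38  0.6  -0.9   1.71  0.52  1.09  0.96]
```

>>> servo_tool(increments=[0.2,0,0,0,0,-0.01,0,0,0,0,0,0,0,9,0,0,0,0,0,0,30,0,0,0,0,0,0,40,0,0,-20,0,0,0,40,0,0,-35,0,0,0,40,0,0,-40,0,0,0,40,0,0,-20,0,0,0,40])

```text
clock: 7.35
tcp_pos: [0.608, 0.0999, 0.2934]
orientation: [2.117, 2.318, 0.005]
contact_force: [-0.0, 0.6, -1.2]
grip_width: 0.0402
```

```bash
python3 - <<'E'
from plan import *
st(); plan([.438,-.33,.19],-5.1,16,50)
from h import *
from bench import grab_frame
p,d=grab_frame("side"); cv2.imwrite("pics/f.png",cv2.resize(p[165:235,185:265,::-1],None,fx=9,fy=9,interpolation=cv2.INTER_CUBIC)); st()
E
```

```text
t 7.35 tcp [608.   99.9 293.4] psi 95.18 zax [ 0.004  0.001 -1.   ] F [-0.   0.6 -1.2] M [-0.01 -0.06  0.02] w 40.2 j [ 0.43  0.49 -0.97  1.58  0.42  1.28  1.05]
dist 0.474 turn [ 0.002 -0.003  1.75 ]
[-25.8, -13.0, 6.4, 0.0, -0.0, 0.109, 50.0, -27.1, -10.1, 6.4, 0.0, -0.0, 0.109, 50.0, -28.0, -7.1, 6.4, 0.0, -0.0, 0.109, 50.0, -28.6, -4.0, 6.4, 0.0, -0.0, 0.109, 50.0, -28.9, -0.9, 6.4, 0.0, -0.0, 0.109, 50.0, -28.8, 2.3, 6.4, 0.0, -0.0, 0.109, 50.0, -28.4, 5.4, 6.4, 0.0, -0.0, 0.109, 50.0, -27.6, 8.5, 6.5, 0.0, -0.0, 0.109, 50.0]
[-26.5, 11.5, 6.5, 0.0, -0.0, 0.109, 50.0, -25.1, 14.3, 6.5, 0.0, -0.0, 0.109, 50.0, -23.4, 16.9, 6.5, 0.0, -0.0, 0.109, 50.0, -21.4, 19.4, 6.5, 0.0, -0.0, 0.109, 50.0, -19.2, 21.6, 6.5, 0.0, -0.0, 0.109, 50.0, -16.7, 23.6, 6.5, 0.0, -0.0, 0.109, 50.0, -14.0, 25.3, 6.5, 0.0, -0.0, 0.109, 50.0, -11.2, 26.6, 6.5, 0.0, -0.0, 0.109, 50.0]
t 7.4 tcp [608.6 100.1 295. ] psi 95.17 zax [ 0.006  0.001 -1.   ] F [0.8 0.7 2.3] M [ 0.01 -0.09 -0.05] w 40.2 j [ 0.43  0.49 -0.97  1.58  0.42  1.29  1.05]
```

View pics/f.png

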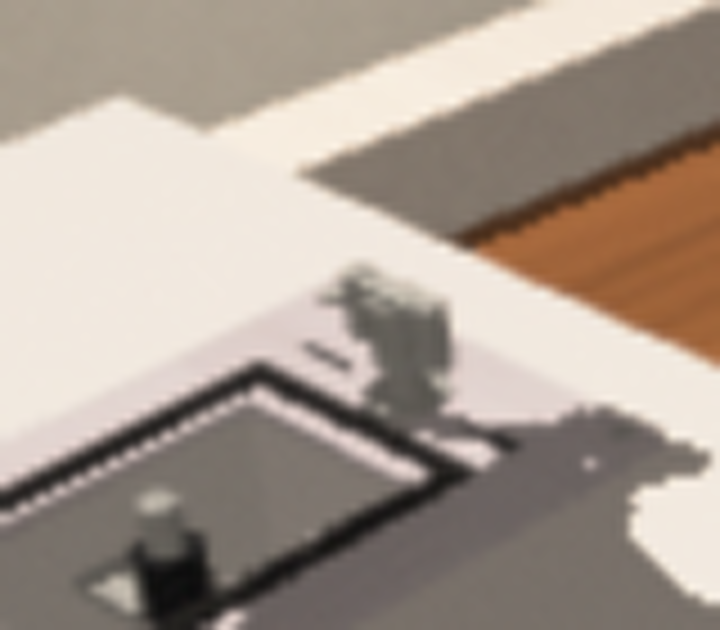

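>>> servo_tool(increments=[-25.8,-13.0,6.4,0,0,0.109,50,-27.1,-10.1,6.4,0,0,0.109,50,-28.0,-7.1,6.4,0,0,0.109,50,-28.6,-4.0,6.4,0,0,0.109,50,-28.9,-0.9,6.4,0,0,0.109,50,-28.8,2.3,6.4,0,0,0.109,50,-28.4,5.4,6.4,0,0,0.109,50,-27.6,8.5,6.5,0,0,0.109,50])

```text
clock: 8.4
tcp_pos: [0.5213, -0.1168, 0.2378]
orientation: [-2.902, -1.202, 0.002]
contact_force: [-0.3, -0.2, -0.5]
grip_width: 0.0498
```

```bash
python3 - <<'E'
from plan import *
st(); plan([.438,-.33,.16],-5.1,8,50)
from h import *
from bench import grab_frame
p,d=grab_frame("side"); cv2.imwrite("pics/g1.png",cv2.resize(p[180:220,205:255,::-1],None,fx=14,fy=14,interpolation=cv2.INTER_CUBIC))
p,d=grab_frame("top"); np.save("pics/g2d.npy",d); cv2.imwrite("pics/g2full.png",p[:,:,::-1]); cv2.imwrite("pics/g2.png",cv2.resize(p[122:162,215:255,::-1],None,fx=14,fy=14,interpolation=cv2.INTER_CUBIC))
L=np.array([depthpt("top",u,v,d[v,u]) for v in range(125,152) for u in range(222,246)])
L=L[(L[:,2]>0.191)&(L[:,2]<.21)]
P=np.array([onplane("top",*proj("top",q),0.198)[:2] for q in L]);print(len(P),P.mean(0),P.min(0),P.max(0))
w,V=np.linalg.eigh(np.cov(P.T));print(np.sqrt(w*12),np.degrees(np.arctan2(V[1,1],V[0,1])))
E
```

```text
t 8.4 tcp [ 521.3 -116.8  237.8] psi 44.99 zax [-0.001  0.    -1.   ] F [-0.3 -0.2 -0.5] M [-0.01 -0.04 -0.02] w 49.8 j [ 0.74  0.33 -0.77  1.84  0.26  1.07  0.65]
dist 0.242 turn [-0.001  0.001  0.874]
[-26.2, 11.5, 9.7, -0.0, 0.0, 0.109, 50.0, -24.8, 14.3, 9.7, -0.0, 0.0, 0.109, 50.0, -23.1, 16.9, 9.7, -0.0, 0.0, 0.109, 50.0, -21.1, 19.3, 9.7, -0.0, 0.0, 0.109, 50.0, -18.9, 21.5, 9.7, -0.0, 0.0, 0.109, 50.0, -16.4, 23.4, 9.7, -0.0, 0.0, 0.109, 50.0, -13.8, 25.1, 9.7, -0.0, 0.0, 0.109, 50.0, -11.0, 26.4, 9.7, -0.0, 0.0, 0.109, 50.0]
57 [0.6057794  0.09953369] [0.58877678 0.09286893] [0.62362736 0.10608186]
[0.01145365 0.03503351] -175.00899291426185
```

View pics/g1.png

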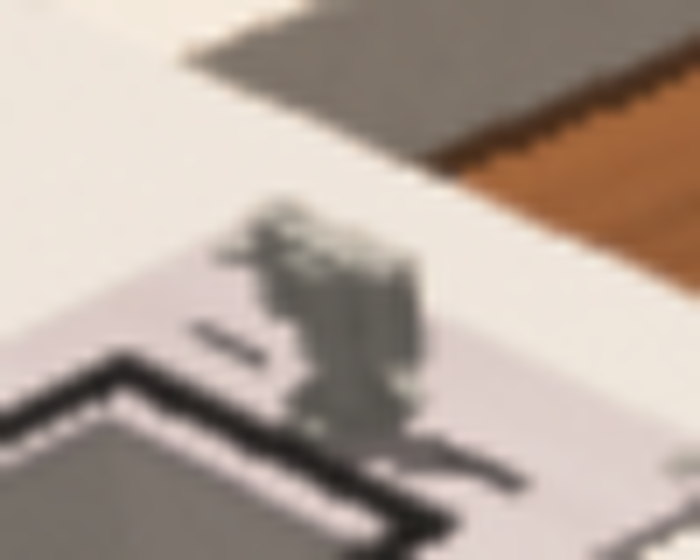

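View pics/g2.png

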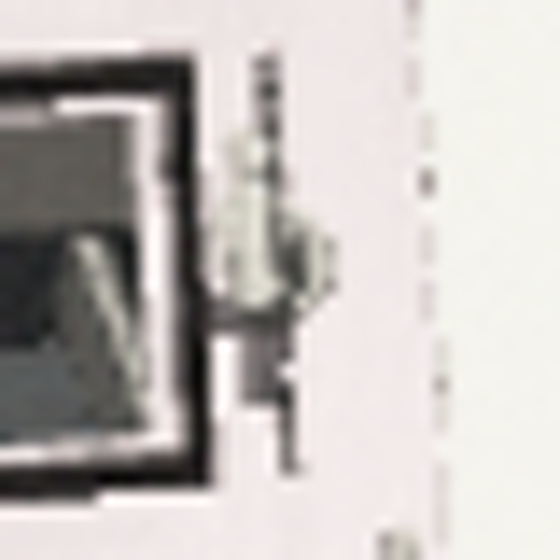

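The top view shows the wing between the two index marks. The measured heading is 185.0° and the seat's x axis is about 185.1°. Next is the panel.

>>> servo_tool(increments=[-26.2,11.5,9.7,0,0,0.109,50,-24.8,14.3,9.7,0,0,0.109,50,-23.1,16.9,9.7,0,0,0.109,50,-21.1,19.3,9.7,0,0,0.109,50,-18.9,21.5,9.7,0,0,0.109,50,-16.4,23.4,9.7,0,0,0.109,50,-13.8,25.1,9.7,0,0,0.109,50,-11.0,26.4,9.7,0,0,0.109,50])

```text
clock: 9.5
tcp_pos: [0.44, -0.3293, 0.1605]
orientation: [-3.138, 0.133, 0.001]
contact_force: [0.4, -0.1, -0.1]
grip_width: 0.0496
```

```bash
python3 - <<'E'
from plan import *
st(); plan([.438,-.3293,.017],-5.1,16,50)
from h import *
from bench import grab_frame
p,d=grab_frame("side"); cv2.imwrite("pics/i1.png",cv2.resize(p[150:260,330:450,::-1],None,fx=5,fy=5,interpolation=cv2.INTER_CUBIC))
E
```

```text
t 9.5 tcp [ 440.  -329.3  160.5] psi -4.84 zax [-0.     0.001 -1.   ] F [ 0.4 -0.1 -0.1] M [ 0.03  0.01 -0.02] w 49.6 j [ 0.92  0.4  -0.49  1.9   0.23  0.9   0.24]
dist 0.144 turn [-0.001  0.     0.004]
[-0.1, 0.0, 9.0, -0.0, 0.0, 0.0, 50.0, -0.1, 0.0, 9.0, -0.0, 0.0, 0.0, 50.0, -0.1, 0.0, 9.0, -0.0, 0.0, 0.0, 50.0, -0.1, 0.0, 9.0, -0.0, 0.0, 0.0, 50.0, -0.1, 0.0, 9.0, -0.0, 0.0, 0.0, 50.0, -0.1, 0.0, 9.0, -0.0, 0.0, 0.0, 50.0, -0.1, 0.0, 9.0, -0.0, 0.0, 0.0, 50.0, -0.1, 0.0, 9.0, -0.0, 0.0, 0.0, 50.0]
[-0.1, 0.0, 9.0, -0.0, 0.0, 0.0, 50.0, -0.1, 0.0, 9.0, -0.0, 0.0, 0.0, 50.0, -0.1, 0.0, 9.0, -0.0, 0.0, 0.0, 50.0, -0.1, 0.0, 9.0, -0.0, 0.0, 0.0, 50.0, -0.1, 0.0, 9.0, -0.0, 0.0, 0.0, 50.0, -0.1, 0.0, 9.0, -0.0, 0.0, 0.0, 50.0, -0.1, 0.0, 9.0, -0.0, 0.0, 0.0, 50.0, -0.1, 0.0, 9.0, -0.0, 0.0, 0.0, 50.0]
```

View pics/i1.png

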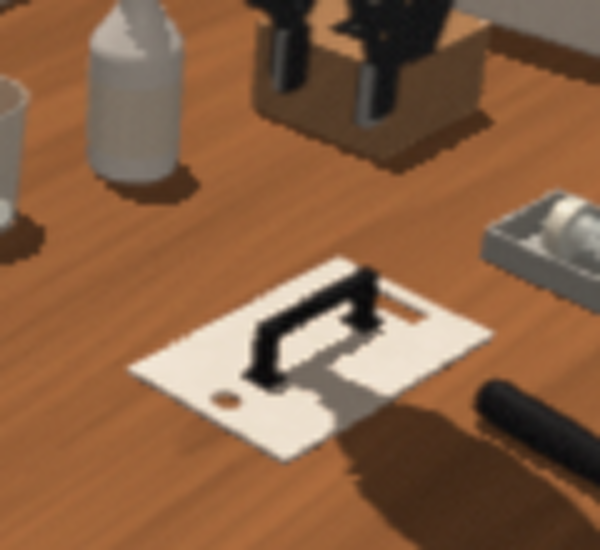

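>>> servo_tool(increments=[-0.4,0,20,0,0,0.002,50,-0.4,0,22,0,0,0.002,50,-0.4,0,22,0,0,0,50,-0.4,0,22,0,0,0,50,0,0,20,0,0,0,50,0,0,17,0,0,0,50,0,0,12,0,0,0,50,0,0,7,0,0,0,50])

```text
clock: 10.55
tcp_pos: [0.4386, -0.329, 0.0186]
orientation: [-3.138, 0.136, 0.0]
contact_force: [0.3, -0.4, 0.3]
grip_width: 0.0497
```

>>> servo_tool(increments=[0,0,0,0,0,0,30,0,0,0,0,0,0,20,0,0,0,0,0,0,8,0,0,0,0,0,0,0,0,0,0,0,0,0,0,0,0,0,0,0,0,0,0,0,0,0,0,0,0,0,0,0,0,0,0,0], squeeze=30)

```text
clock: 11.55
tcp_pos: [0.4385, -0.3296, 0.0198]
orientation: [3.138, -0.137, 0.0]
contact_force: [-2.0, 0.9, 5.9]
grip_width: 0.0114
```

```bash
python3 - <<'E'
from plan import *
st()
from h import *
from bench import grab_frame
p,d=grab_frame("side"); cv2.imwrite("pics/j1.png",cv2.resize(p[150:260,330:450,::-1],None,fx=5,fy=5,interpolation=cv2.INTER_CUBIC))
E
```

```text
t 11.55 tcp [ 438.5 -329.6   19.8] psi -5.0 zax [ 0.    -0.001 -1.   ] F [-2.   0.9  5.9] M [ 0.08  0.43 -0.03] w 11.4 j [ 0.84  0.6  -0.4   1.99  0.38  0.63  0.11]
```

View pics/j1.png

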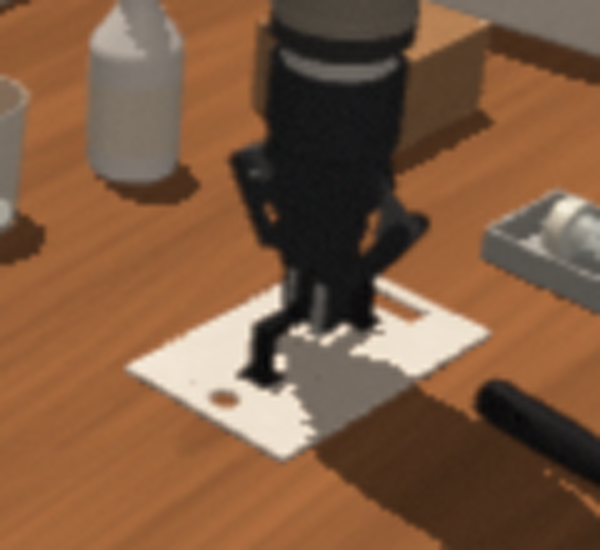

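>>> servo_tool(increments=[0,0,0,0,0,0,0,0,0,-5,0,0,0,0,0,0,-20,0,0,0,0,0,0,-45,0,0,0,0,0,0,-55,0,0,0,0,0,0,-55,0,0,0,0,0,0,-40,0,0,0,0,0,0,-20,0,0,0,0], squeeze=100)

```text
clock: 12.6
tcp_pos: [0.4393, -0.3293, 0.2631]
orientation: [3.136, -0.136, 0.006]
contact_force: [1.1, -0.3, -4.3]
grip_width: 0.0099
```

```bash
python3 - <<'E'
from plan import *
st(); plan([.600,.1752,.265],5.1,16,0)
from h import *
from bench import grab_frame
p,d=grab_frame("side"); cv2.imwrite("pics/k1.png",p[:,:,::-1])
E
```

```text
t 12.6 tcp [ 439.3 -329.3  263.1] psi -4.96 zax [ 0.004 -0.003 -1.   ] F [ 1.1 -0.3 -4.3] M [-0.05  0.02 -0.04] w 9.9 j [ 0.96  0.28 -0.52  1.8   0.16  1.1   0.3 ]
dist 0.529 turn [ 0.003 -0.004 -0.176]
[7.3, -32.3, -0.2, 0.0, -0.0, -0.011, 0.0, 7.6, -32.2, -0.2, 0.0, -0.0, -0.011, 0.0, 8.0, -32.1, -0.2, 0.0, -0.0, -0.011, 0.0, 8.3, -32.0, -0.2, 0.0, -0.0, -0.011, 0.0, 8.7, -31.9, -0.2, 0.0, -0.0, -0.011, 0.0, 9.0, -31.8, -0.2, 0.0, -0.0, -0.011, 0.0, 9.4, -31.7, -0.1, 0.0, -0.0, -0.011, 0.0, 9.7, -31.6, -0.1, 0.0, -0.0, -0.011, 0.0]
[10.1, -31.5, -0.1, 0.0, -0.0, -0.011, 0.0, 10.4, -31.4, -0.1, 0.0, -0.0, -0.011, 0.0, 10.8, -31.3, -0.1, 0.0, -0.0, -0.011, 0.0, 11.1, -31.2, -0.1, 0.0, -0.0, -0.011, 0.0, 11.5, -31.0, -0.1, 0.0, -0.0, -0.011, 0.0, 11.8, -30.9, -0.1, 0.0, -0.0, -0.011, 0.0, 12.1, -30.8, -0.1, 0.0, -0.0, -0.011, 0.0, 12.5, -30.7, -0.1, 0.0, -0.0, -0.011, 0.0]
```

View pics/k1.png

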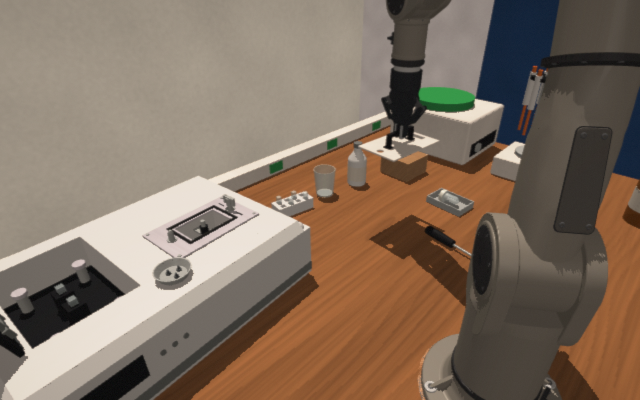

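The side view shows the panel held level at about (400,145). I'll carry it over the bay.

>>> servo_tool(increments=[4,-18,-0.2,0,0,-0.006,0,7,-30,-0.2,0,0,-0.011,0,8.5,-36,-0.2,0,0,-0.011,0,9.5,-38,-0.2,0,0,-0.013,0,10,-38,-0.2,0,0,-0.013,0,10.5,-38,-0.2,0,0,-0.013,0,11,-38,-0.1,0,0,-0.013,0,11,-38,-0.1,0,0,-0.013,0])

```text
clock: 13.65
tcp_pos: [0.5216, -0.0559, 0.2592]
orientation: [-3.141, -0.013, 0.004]
contact_force: [0.6, 0.1, -2.7]
grip_width: 0.0096
```

```bash
python3 - <<'E'
from plan import *
st(); plan([.600,.1752,.265],5.1,8,0)
E
```

```text
t 13.65 tcp [521.6 -55.9 259.2] psi 0.48 zax [-0.003  0.001 -1.   ] F [ 0.6  0.1 -2.7] M [-0.   -0.06  0.01] w 9.6 j [ 0.57  0.27 -0.69  1.84  0.19  1.1  -0.18]
dist 0.244 turn [-0.001  0.003 -0.081]
[10.0, -28.8, -0.7, -0.0, 0.0, -0.01, 0.0, 10.3, -28.7, -0.7, -0.0, 0.0, -0.01, 0.0, 10.6, -28.6, -0.7, -0.0, 0.0, -0.01, 0.0, 10.9, -28.5, -0.7, -0.0, 0.0, -0.01, 0.0, 11.2, -28.4, -0.7, -0.0, 0.0, -0.01, 0.0, 11.5, -28.3, -0.7, -0.0, 0.0, -0.01, 0.0, 11.8, -28.1, -0.7, -0.0, 0.0, -0.01, 0.0, 12.1, -28.0, -0.7, -0.0, 0.0, -0.01, 0.0]
```

>>> servo_tool(increments=[11.5,-35,-0.7,0,0,-0.01,0,12.5,-35,-0.7,0,0,-0.01,0,13,-34,-0.7,0,0,-0.012,0,13,-34,-0.7,0,0,-0.012,0,13,-33,-0.7,0,0,-0.012,0,12,-28,-0.7,0,0,-0.012,0,9.4,-20,-0.7,0,0,-0.008,0,4,-8.5,-0.7,0,0,-0.005,0])

```text
clock: 14.65
tcp_pos: [0.6008, 0.1746, 0.2648]
orientation: [-3.138, -0.143, 0.005]
contact_force: [-0.7, 0.1, -2.7]
grip_width: 0.0096
```

```bash
python3 - <<'E'
from plan import *
st(); plan([.600,.1752,.215],5.1,8,0)
from h import *
from bench import grab_frame
for n,b in (("top",(130,80,140,110)),("side",(100,120,180,140))):
    p,d=grab_frame(n); x,y,w,h=b; np.save(f"pics/l_{n}d.npy",d); cv2.imwrite(f"pics/lf_{n}.png",p[:,:,::-1])
    cv2.imwrite(f"pics/l_{n}.png",cv2.resize(p[y:y+h,x:x+w,::-1],None,fx=4.4,fy=4.4,interpolation=cv2.INTER_CUBIC))
st()
E
```

```text
t 14.65 tcp [600.8 174.6 264.8] psi 5.21 zax [-0.003  0.001 -1.   ] F [-0.7  0.1 -2.7] M [-0.    0.04  0.01] w 9.6 j [ 0.15  0.47 -0.74  1.6   0.33  1.2  -0.56]
dist 0.05 turn [-0.001  0.003  0.002]
[-0.1, -0.1, 6.2, -0.0, 0.0, 0.0, 0.0, -0.1, -0.1, 6.2, -0.0, 0.0, 0.0, 0.0, -0.1, -0.1, 6.2, -0.0, 0.0, 0.0, 0.0, -0.1, -0.1, 6.2, -0.0, 0.0, 0.0, 0.0, -0.1, -0.1, 6.2, -0.0, 0.0, 0.0, 0.0, -0.1, -0.1, 6.2, -0.0, 0.0, 0.0, 0.0, -0.1, -0.1, 6.2, -0.0, 0.0, 0.0, 0.0, -0.1, -0.1, 6.2, -0.0, 0.0, 0.0, 0.0]
t 14.75 tcp [601.4 173.5 265.3] psi 5.13 zax [-0.002  0.    -1.   ] F [-0.7 -0.4 -3.4] M [ 0.01 -0.03  0.  ] w 9.9 j [ 0.15  0.46 -0.74  1.6   0.33  1.2  -0.56]
```

View pics/l_side.png

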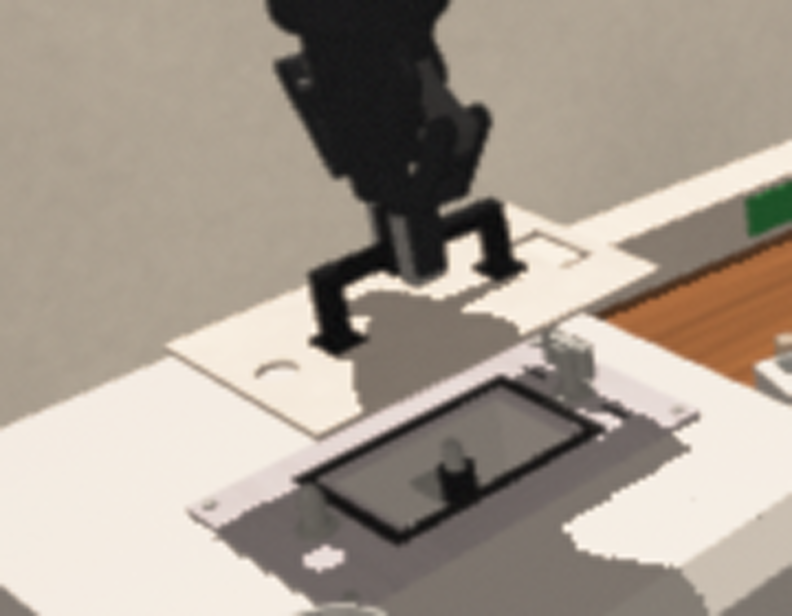

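View pics/l_top.png

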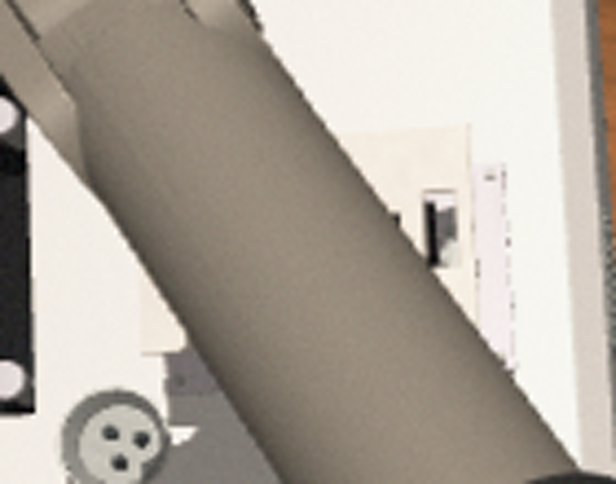

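```bash
python3 - <<'E'
from meas import *
z=.2492
f=lambda n,u,v,o,zz=z: onplane(n,(u-2.2)/4.4+o[0],(v-2.2)/4.4+o[1],zz)[:2]
S=(100,120);T=(130,80)
a,b,c=f("side",167,345,S),f("side",318,437,S),f("side",660,267,S)
print("L,B,R",a.round(4),b.round(4),c.round(4),"ctr",((a+c)/2).round(4),"len",np.linalg.norm(b-c),np.linalg.norm(a-b),"yaw",np.degrees(np.arctan2(*((a+b)/2-c)[::-1])))
v=b-c;print("yaw long edge",np.degrees(np.arctan2(v[1],v[0]))-90)
# top slot: mask of dark/bounds
t=cv2.imread("pics/lf_top.png"); cv2.imwrite("pics/l_slot.png",cv2.resize(t[105:150,210:250],None,fx=14,fy=14,interpolation=cv2.INTER_CUBIC))
s=cv2.imread("pics/lf_side.png"); cv2.imwrite("pics/l_s2.png",cv2.resize(s[160:225,135:255],None,fx=6.5,fy=6.5,interpolation=cv2.INTER_CUBIC))
E
```

```text
L,B,R [0.654  0.2753] [0.5328 0.2657] [0.5522 0.076 ] ctr [0.6031 0.1756] len 0.19073583139368033 0.12158189758735301 yaw 78.04744125682136
yaw long edge 5.843243831735137
```

View pics/l_slot.png

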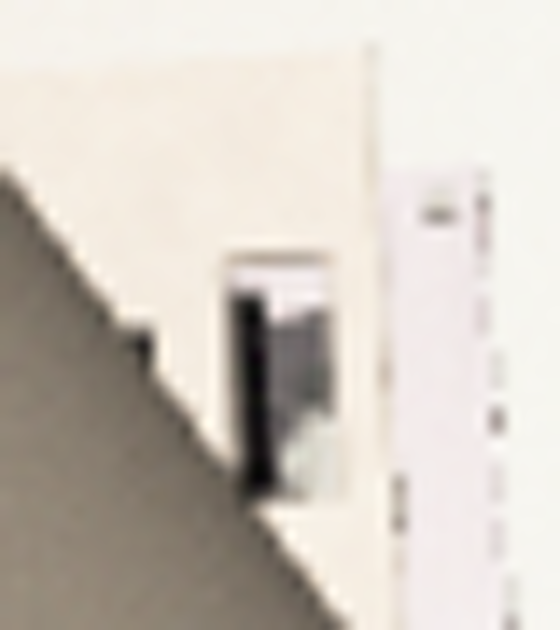

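View pics/l_s2.png

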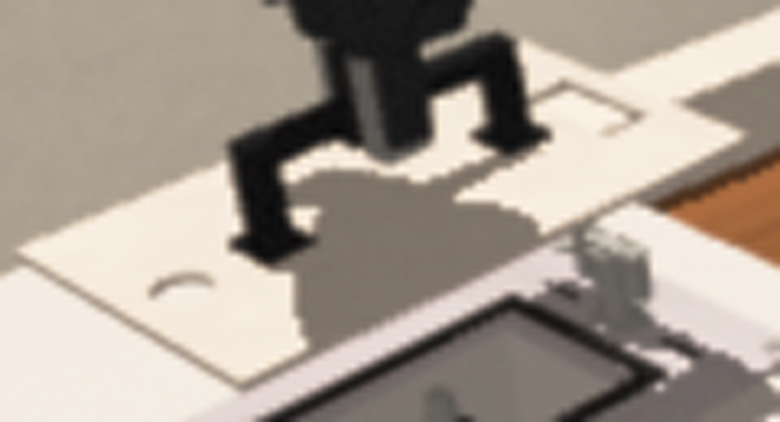

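```bash
python3 - <<'E'
from meas import *
z=.2492
g=lambda u,v,zz:onplane("top",(u-7)/14+210,(v-7)/14+105,zz)[:2]*1000
for zz in (.2472,.2492,.2512):
    # slot outer top edge corners and right edge, at panel's top face
    print(zz,"slot TL,TR,BR",g(228,252,zz).round(1),g(333,252,zz).round(1),g(340,498,zz).round(1),"mid TL-BR",((g(228,252,zz)+g(340,498,zz))/2).round(1),"corner",g(372,45,zz).round(1),"right edge",g(392,420,zz).round(1))
y=np.radians(5.15);X=np.array([np.cos(y),np.sin(y)]);Y=np.array([-np.sin(y),np.cos(y)])
print("want slot ctr (seat at 599.8,175)", np.array([599.8,175])-76*Y)
print("TCP-based corner +x,-y", np.array([601.1,174])+60*X-95*Y, "slot",np.array([601.1,174])-76*Y)
d=np.load("pics/l_topd.npy")
for u,v in ((220,113),(225,116),(233,112)): print(depthpt("top",u,v,d[v,u]).round(4))
d=np.load("pics/l_sided.npy")
L=[depthpt("side",u,v,d[v,u]) for u,v in ((150,200),(155,203),(160,205),(165,208),(235,178),(240,180))]; print(np.round(L,4))
E
```

```text
0.2472 slot TL,TR,BR [631.8 109.5] [632.1  90.7] [586.9  87.8] mid TL-BR [609.3  98.6] corner [670.8  85.2] right edge [601.4  79. ]
0.2492 slot TL,TR,BR [631.2 109.2] [631.6  90.4] [586.4  87.4] mid TL-BR [608.8  98.3] corner [670.1  84.9] right edge [600.8  78.7]
0.2512 slot TL,TR,BR [630.6 108.8] [631.   90.1] [585.9  87.1] mid TL-BR [608.2  97.9] corner [669.5  84.5] right edge [600.3  78.4]
want slot ctr (seat at 599.8,175) [606.62202393  99.30680355]
TCP-based corner +x,-y [669.38531658  84.76931279] slot [607.92202393  98.30680355]
[0.6558 0.1248 0.2483]
[0.6477 0.1116 0.2501]
[0.6596 0.0926 0.2468]
[[0.6267 0.2622 0.2497]
 [0.6105 0.2601 0.2485]
 [0.7499 0.2013 0.1599]
 [0.5759 0.2567 0.2501]
 [0.5828 0.0919 0.2497]
 [0.5678 0.0896 0.2493]]
```

>>> servo_tool(increments=[-0.5,-0.4,3,0,0,0,0,-0.5,-0.4,6,0,0,0,0,-0.5,-0.3,7,0,0,0,0,-0.4,-0.3,7,0,0,0,0,0,0,7,0,0,0,0,0,0,6,0,0,0,0,0,0,4,0,0,0,0,0,0,0,0,0,0,0])

```text
clock: 15.75
tcp_pos: [0.6004, 0.1731, 0.2259]
orientation: [3.138, 0.137, -0.001]
contact_force: [0.5, 0.3, -3.0]
grip_width: 0.0097
```

```bash
python3 - <<'E'
from plan import *
st()
from h import *
from bench import grab_frame
p,d=grab_frame("top"); cv2.imwrite("pics/m_top.png",cv2.resize(p[105:150,210:255,::-1],None,fx=13,fy=13,interpolation=cv2.INTER_CUBIC))
p,d=grab_frame("side");  cv2.imwrite("pics/m_side.png",cv2.resize(p[165:265,115:255,::-1],None,fx=5.5,fy=5.5,interpolation=cv2.INTER_CUBIC))
st()
E
```

```text
t 15.75 tcp [600.4 173.1 225.9] psi 4.99 zax [-0.001 -0.    -1.   ] F [ 0.5  0.3 -3. ] M [-0.02  0.01  0.02] w 9.7 j [ 0.14  0.5  -0.72  1.65  0.36  1.13 -0.59]
t 15.85 tcp [600.6 173.3 226.4] psi 4.98 zax [ 0.  0. -1.] F [-0.   0.7 -4.1] M [-0.06 -0.01  0.04] w 9.5 j [ 0.14  0.5  -0.72  1.65  0.35  1.13 -0.59]
```

View pics/m_top.png

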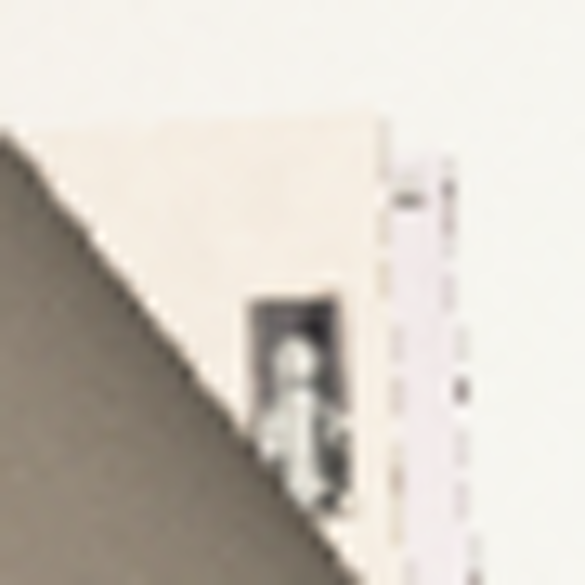

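View pics/m_side.png

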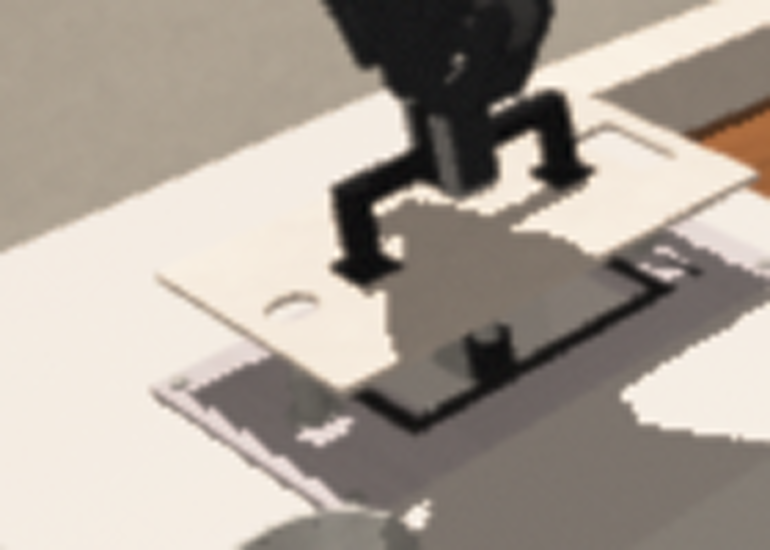

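>>> servo_tool(increments=[-0.2,-0.8,0,0,0,0.003,0,-0.1,-0.8,0,0,0,0,0,0,-0.6,1,0,0,0,0,0,-0.2,2,0,0,0,0,0,-0.1,2,0,0,0,0,0,-0.1,2,0,0,0,0,0,-0.1,2,0,0,0,0,0,0,1,0,0,0,0])

```text
clock: 16.85
tcp_pos: [0.5999, 0.1758, 0.216]
orientation: [3.139, 0.132, -0.0]
contact_force: [-0.4, -0.0, -3.4]
grip_width: 0.0097
```

```bash
python3 - <<'E'
from plan import *
st()
from h import *
from bench import grab_frame
p,d=grab_frame("top"); cv2.imwrite("pics/n_top.png",cv2.resize(p[105:150,210:255,::-1],None,fx=13,fy=13,interpolation=cv2.INTER_CUBIC))
p,d=grab_frame("side");  cv2.imwrite("pics/n_side.png",cv2.resize(p[165:265,115:255,::-1],None,fx=5.5,fy=5.5,interpolation=cv2.INTER_CUBIC))
st()
E
```

```text
t 16.85 tcp [599.9 175.8 216. ] psi 4.81 zax [-0. -0. -1.] F [-0.4 -0.  -3.4] M [-0.01  0.02  0.03] w 9.7 j [ 0.14  0.51 -0.72  1.66  0.36  1.12 -0.6 ]
t 16.95 tcp [599.9 175.8 216.1] psi 4.81 zax [-0. -0. -1.] F [-1.2 -0.2 -3.2] M [0.02 0.01 0.  ] w 9.8 j [ 0.14  0.51 -0.72  1.66  0.36  1.12 -0.6 ]
```

View pics/n_top.png

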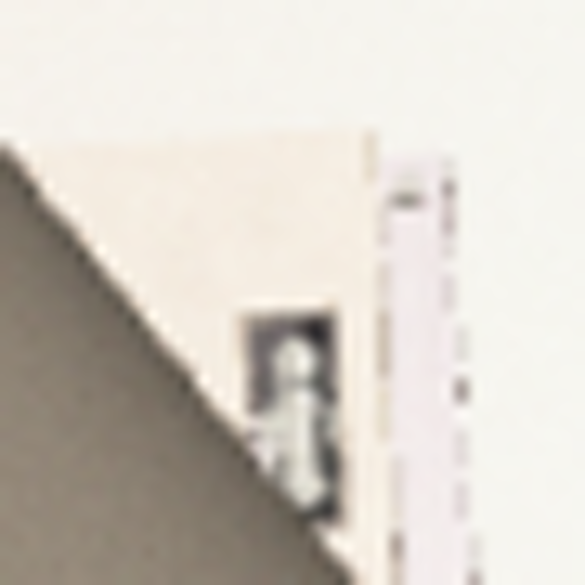

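View pics/n_side.png

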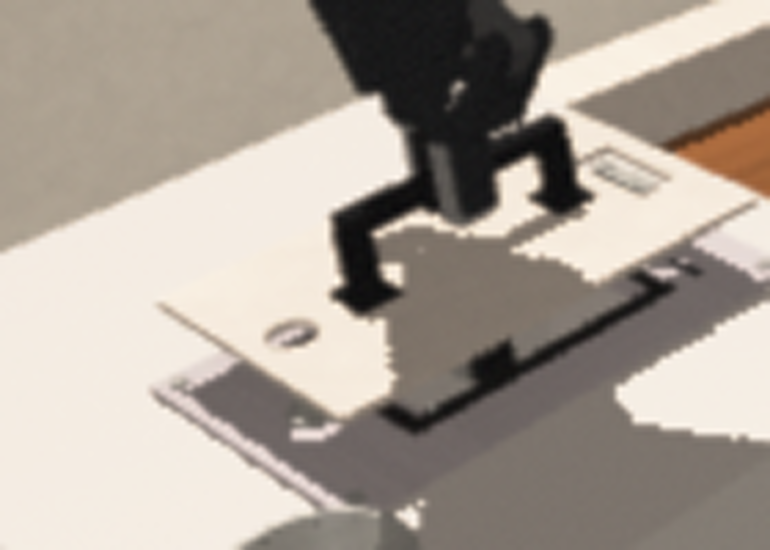

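>>> servo_tool(increments=[0,0,1.5,0,0,-0.003,0,0,-0.1,1.5,0,0,-0.003,0,0,-0.1,2,0,0,0,0,0,-0.1,2,0,0,0,0,0,-0.1,2,0,0,0,0,0,-0.1,2,0,0,0,0,0,0,1,0,0,0,0,0,0,0,0,0,0,0])

```text
clock: 17.95
tcp_pos: [0.5999, 0.1763, 0.2041]
orientation: [3.138, 0.141, -0.0]
contact_force: [-0.2, 0.4, -3.6]
grip_width: 0.0097
```

```bash
python3 - <<'E'
from plan import *
st()
from h import *
from bench import grab_frame
p,d=grab_frame("top"); cv2.imwrite("pics/o_top.png",cv2.resize(p[105:150,210:255,::-1],None,fx=13,fy=13,interpolation=cv2.INTER_CUBIC))
p,d=grab_frame("side");  cv2.imwrite("pics/o_side.png",cv2.resize(p[165:265,115:255,::-1],None,fx=5.5,fy=5.5,interpolation=cv2.INTER_CUBIC))
st()
E
```

```text
t 17.95 tcp [599.9 176.3 204.1] psi 5.16 zax [-0. -0. -1.] F [-0.2  0.4 -3.6] M [-0.03  0.01 -0.02] w 9.7 j [ 0.13  0.52 -0.71  1.67  0.37  1.09 -0.6 ]
t 18.05 tcp [599.9 176.3 204.3] psi 5.16 zax [ 0.  0. -1.] F [ 0.4  0.1 -3. ] M [0.   0.01 0.04] w 9.7 j [ 0.13  0.52 -0.71  1.67  0.37  1.09 -0.6 ]
```

View pics/o_side.png

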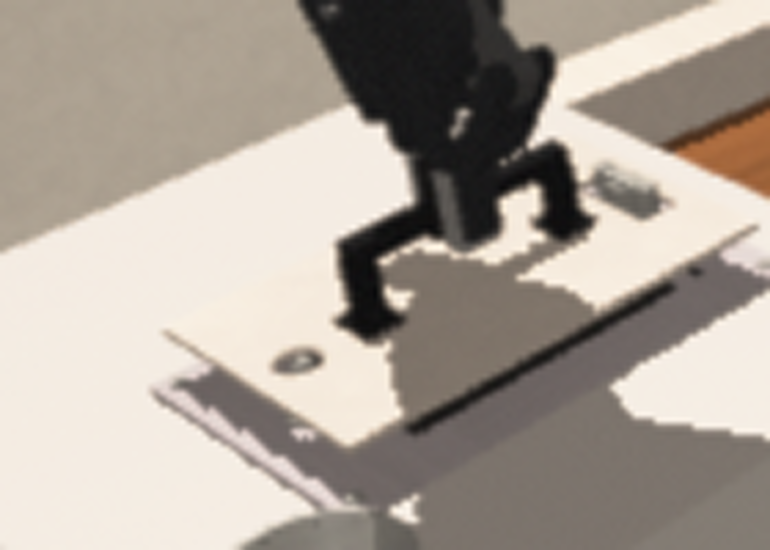

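View pics/o_top.png

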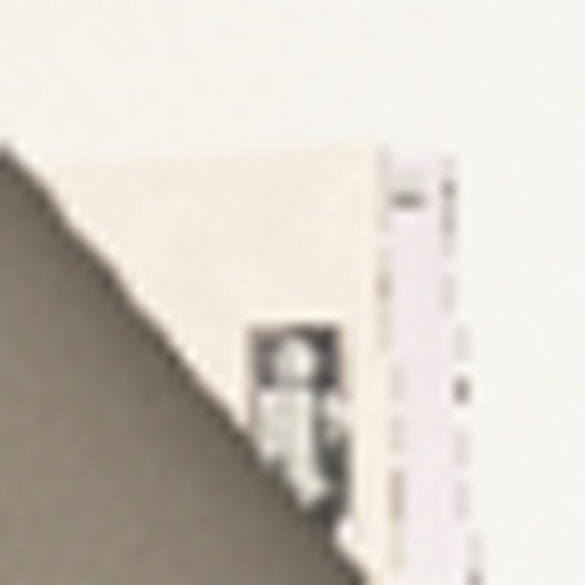

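>>> servo_tool(increments=[0,0.2,1.5,0,0,0,0,0,0.2,2,0,0,0,0,0,0.1,2,0,0,0,0,0,0,2,0,0,0,0,0,0,2,0,0,0,0,0,0,1.5,0,0,0,0,0,0,1,0,0,0,0,0,0,0,0,0,0,0])

```text
clock: 19.05
tcp_pos: [0.6, 0.1759, 0.1922]
orientation: [-3.138, -0.141, -0.0]
contact_force: [0.4, 0.9, -2.9]
grip_width: 0.0096
```

```bash
python3 - <<'E'
from plan import *
st()
E
```

```text
t 19.05 tcp [600.  175.9 192.2] psi 5.15 zax [ 0.  0. -1.] F [ 0.4  0.9 -2.9] M [-0.02 -0.04  0.04] w 9.6 j [ 0.13  0.53 -0.71  1.68  0.38  1.07 -0.61]
```

Free so far. Now the plunger and the seal, in small steps.

>>> servo_tool(increments=[0,0,0.8,0,0,0,0,0,0,0.8,0,0,0,0,0,0,0.8,0,0,0,0,0,0,0.6,0,0,0,0,0,0,0.6,0,0,0,0,0,0,0.6,0,0,0,0,0,0,0.4,0,0,0,0,0,0,0,0,0,0,0])

```text
clock: 20.05
tcp_pos: [0.6001, 0.176, 0.1877]
orientation: [-3.138, -0.141, -0.001]
contact_force: [-1.4, -0.6, 4.3]
grip_width: 0.0099
```

```bash
python3 - <<'E'
from plan import *
st()
E
```

```text
t 20.05 tcp [600.1 176.  187.7] psi 5.15 zax [ 0.  0. -1.] F [-1.4 -0.6  4.3] M [-0.16  0.2   0.02] w 9.9 j [ 0.13  0.53 -0.71  1.69  0.39  1.07 -0.61]
```

>>> servo_tool(increments=[0,0,0.4,0,0,0,0,0,0,0.4,0,0,0,0,0,0,0.4,0,0,0,0,0,0,0.4,0,0,0,0,0,0,0.4,0,0,0,0,0,0,0,0,0,0,0,0,0,0,0,0,0,0,0,0,0,0,0,0,0])

```text
clock: 21.05
tcp_pos: [0.6001, 0.1759, 0.187]
orientation: [3.138, 0.141, 0.001]
contact_force: [-5.0, -2.6, 13.6]
grip_width: 0.0097
```

```bash
python3 - <<'E'
from plan import *
st()
E
```

```text
t 21.05 tcp [600.1 175.9 187. ] psi 5.15 zax [ 0.001 -0.    -1.   ] F [-5.  -2.6 13.6] M [-0.54  1.    0.08] w 9.7 j [ 0.13  0.53 -0.71  1.69  0.39  1.06 -0.61]
```

>>> servo_tool(increments=[-0.4,0,0.4,0,-0.003,0,0,0,0,0.4,0,-0.003,0,0,0,0,0.4,0,-0.002,0,0,0,0,0.3,0,0,0,0,0,0,0,0,0,0,0,0,0,0,0,0,0,0,0,0,0,0,0,0,0,0,0,0,0,0,0,0])

```text
clock: 22.05
tcp_pos: [0.6, 0.1759, 0.187]
orientation: [3.137, 0.141, -0.009]
contact_force: [-7.9, -4.0, 21.5]
grip_width: 0.0099
```

```bash
python3 - <<'E'
from plan import *
st()
from h import *
from bench import grab_frame
p,d=grab_frame("side");  cv2.imwrite("pics/p_side.png",cv2.resize(p[170:265,120:260,::-1],None,fx=5.5,fy=5.5,interpolation=cv2.INTER_CUBIC))
p,d2=grab_frame("top"); np.save("pics/p_td.npy",d2); cv2.imwrite("pics/p_top.png",cv2.resize(p[95:195,150:260,::-1],None,fx=6,fy=6,interpolation=cv2.INTER_CUBIC))
np.save("pics/p_sd.npy",d)
E
```

```text
t 22.05 tcp [600.  175.9 187. ] psi 5.14 zax [-0.006 -0.001 -1.   ] F [-7.9 -4.  21.5] M [-0.92  1.51  0.01] w 9.9 j [ 0.13  0.54 -0.71  1.68  0.39  1.07 -0.61]
```

View pics/p_side.png

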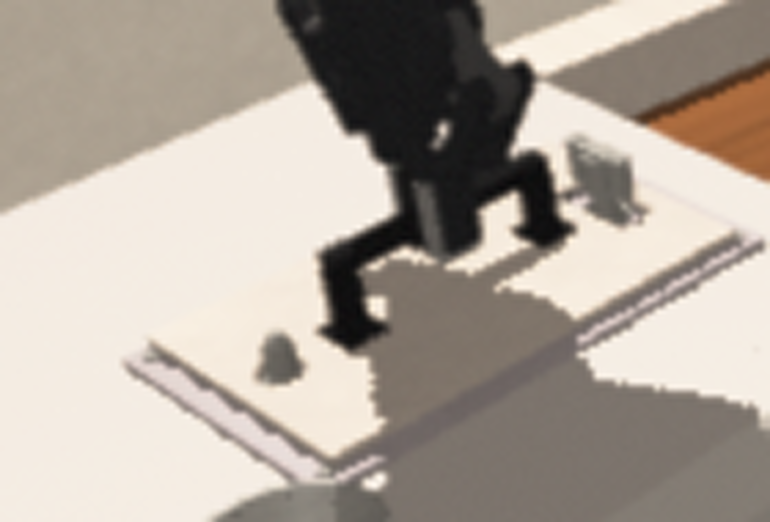

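View pics/p_top.png

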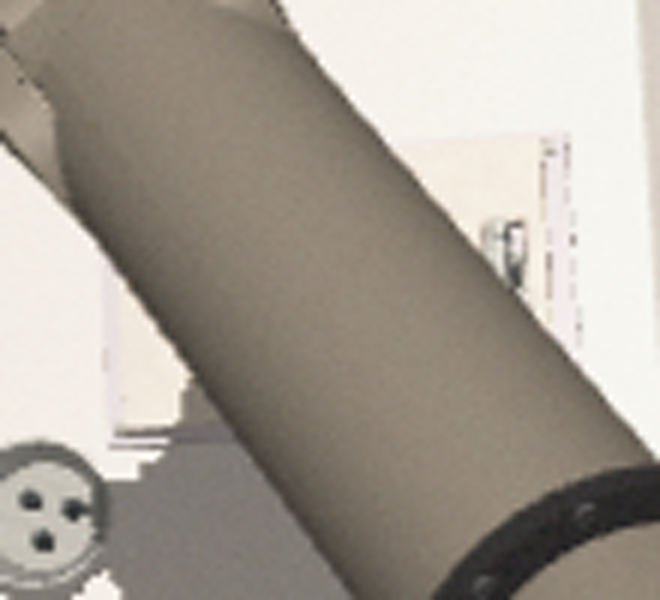

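>>> servo_tool(increments=[-0.3,0.1,0.1,0,0.002,0,0,-0.3,0.1,0.1,0,0.002,0,0,-0.3,0.1,0.1,0,0.002,0,0,-0.3,0.1,0.1,0,0.001,0,0,0,0,0,0,0,0,0,0,0,0,0,0,0,0,0,0,0,0,0,0,0,0,0,0,0,0,0,0])

```text
clock: 23.15
tcp_pos: [0.6001, 0.1759, 0.187]
orientation: [-3.138, -0.141, -0.006]
contact_force: [-3.8, -3.2, 20.7]
grip_width: 0.0097
```

```bash
python3 - <<'E'
from plan import *
st()
from meas import *
# panel plane from side depth (bright panel pixels)
d=np.load("pics/p_sd.npy")
L=[]
for u,v in [(u,v) for v in range(195,255) for u in range(145,256)]:
    if d[v,u]>0:
        q=depthpt("side",u,v,d[v,u]); y=np.radians(5.15); r=q[:2]-[.5999,.1755]
        a=r[0]*np.cos(y)+r[1]*np.sin(y); b=-r[0]*np.sin(y)+r[1]*np.cos(y)
        if abs(a)<.055 and abs(b)<.09 and .16<q[2]<.182: L.append([a,b,q[2]])
L=np.array(L);c,*_=np.linalg.lstsq(np.c_[L[:,:2],np.ones(len(L))],L[:,2],rcond=None)
print(len(L),"plane slopes x,y",c[:2].round(4),"z",c[2].round(4),"res",np.std(L[:,2]-np.c_[L[:,:2],np.ones(len(L))]@c).round(4))
E
```

```text
t 23.15 tcp [600.1 175.9 187. ] psi 5.13 zax [ 0.004  0.001 -1.   ] F [-3.8 -3.2 20.7] M [-0.6   0.87 -0.03] w 9.7 j [ 0.13  0.53 -0.71  1.69  0.39  1.06 -0.61]
1895 plane slopes x,y [0.0018 0.0048] z 0.1719 res 0.0021
```

>>> servo_tool(increments=[-0.2,0.2,0.2,0,-0.002,0,0,-0.2,0.2,0.2,0,-0.001,0,0,0,0.2,0.2,0,0,0,0,0,0.1,0.1,0,0,0,0,0,0,0,0,0,0,0,0,0,0,0,0,0,0,0,0,0,0,0,0,0,0,0,0,0,0,0,0])

```text
clock: 24.15
tcp_pos: [0.6001, 0.1759, 0.1869]
orientation: [-3.137, -0.141, -0.003]
contact_force: [-4.5, -1.4, 22.2]
grip_width: 0.0094
```

```bash
python3 - <<'E'
from plan import *
st()
from h import *
from bench import grab_frame
p,d=grab_frame("side"); cv2.imwrite("pics/q_side.png",cv2.resize(p[:,:,::-1],(800,500),interpolation=cv2.INTER_CUBIC)); st()
cv2.imwrite("pics/q2.png",cv2.resize(p[185:260,135:260,::-1],None,fx=6.2,fy=6.2,interpolation=cv2.INTER_CUBIC))
E
```

```text
t 24.15 tcp [600.1 175.9 186.9] psi 5.15 zax [ 0.002  0.001 -1.   ] F [-4.5 -1.4 22.2] M [-0.49  0.95  0.05] w 9.4 j [ 0.13  0.53 -0.71  1.69  0.39  1.06 -0.61]
t 24.2 tcp [600.1 175.9 186.9] psi 5.15 zax [ 0.002  0.001 -1.   ] F [-3.9 -2.1 23.3] M [-0.51  0.93  0.03] w 9.9 j [ 0.13  0.53 -0.71  1.69  0.39  1.06 -0.61]
```

View pics/q2.png

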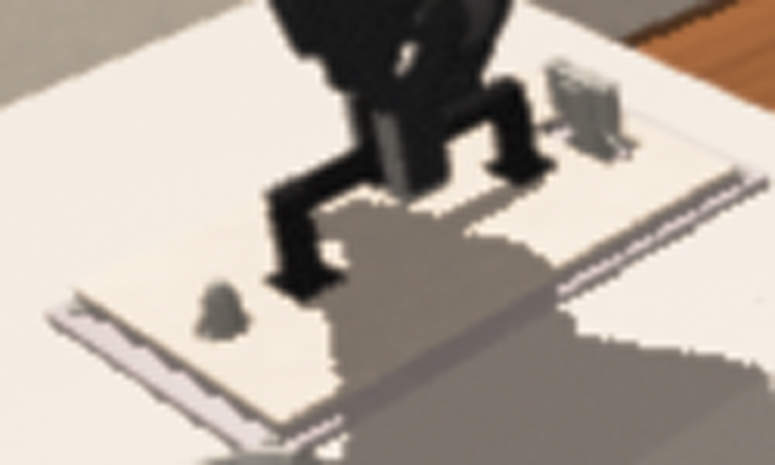

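View pics/q_side.png

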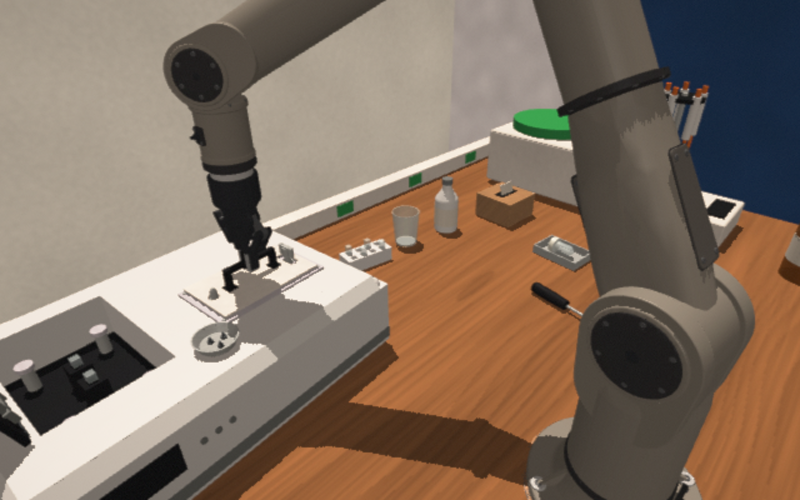

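The panel lies flat, the pin and wing stand through their openings, and nothing else on the bench has moved. Handing in.

```bash
python3 - <<'E'
from bench import *
print(hand_in())
from plan import st
st()
E
```

```text
the job is handed in; nothing more can be done
None
the job is handed in; nothing more can be done
```

The lamp bay is closed and I handed the job in at about 24 s. The arm is still gripping the handle and pressing the panel onto the seal. No verdict came back, and the state could not be read after the hand-in.

I turned the wing about 82° anticlockwise, then lifted the panel by its handle and lowered it over the wing and pin without meeting any side force. I then pressed it onto the seal.

**Last checks before handing in:**
- **Wing:** its measured heading was 185.0°, against about 185.1° for the index marks. It sits between the two marks in the top view.
- **Panel height:** contact came at tool height 187.0 mm, where 186.8 mm was expected for a seated panel, and pressing harder moved it only 0.1 mm. From that I take the interlock plunger to be level with the seal; it is covered and cannot be seen directly.
- **Press force:** about 23 N down on the sensor, about 26 N with the panel's weight. The plunger spring needs 9 N.
- **Other items:** in the last side picture everything else on the bench and deck is where it started.

**What did not agree fully:**
- **Flatness:** the depth fit put the panel's top at 171.9 mm instead of 171 mm, with slopes of 0.002 and 0.005. The fit scatter was 2 mm, so the check is only that fine.
- **Sideways force:** about 4 N remained on the tool. I put it down to seal friction while pressing, not a jam.
- **Camera and arm:** with the gripper above the wing, the side camera placed the fingers several mm from the arm's own reading. For the final positions I relied on the top camera and the arm's readings, which agreed.

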